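# Two-point calibration of the kitchen portion scale with a ball pen

## Robot

A 6-joint arm with a two-finger parallel gripper is mounted at the origin on a cart in front of the work surface, level with it; the furniture and walls round the work are solid. World frame = base frame: x ahead of the robot, y to its left, z up, the work surface at z = 0. Lengths are in mm, angles in rad, forces in N, time in s.
With the tool pointing down it reaches from about 275 to 750 mm from the base axis. Payload 10.2 kg.
Tool frame: the origin (TCP) lies midway between the tips of the shut fingers; the grasp point (between the pads) lies 19 mm behind it; z points along the fingers, y is the direction in which the jaws open and shut (so a half turn about z gives the same grasp; the last joint's range is limited). The gripper opens to 85 mm and grips with 20 to 120 N. Pads are 22 mm wide; open, the fingers measure 114 mm over their backs; the gripper's body (76 mm by 85 mm) begins 54 mm behind the grasp point. The pads swing forward as they close: fully open they stand 13 mm farther back than shut.
Start: joints at [1.108, 0.313, 1.498, -0, 1.331, -0.223], TCP at [124.705, 509.98, 231.294] pointing down, gripper open.
Joint ranges: [-2.94, 2.94], [-0.97, 2.17], [0.19, 2.56], [-1.23, 4.37], [0.02, 3.11], [-2.88, 2.88]. Speed limits (rad/s): [2.39, 2.39, 3.01, 3.14, 3.14, 3.14].

## Interface

Orientations are given as a unit quaternion [w, x, y, z].
In Python, from rig import sense, optics, ctrl gives the robot as it stands.
- The arm moves only by the tool play_rows, never from a script. Its argument "plan" is a list of rows, each a list of 7 numbers: the shift along the world's x, y, z in mm, then the turn, a rotation vector about the world's x, y, z in rad, then the opening, from -1 (shut) to 1 (fully open), so that 0 is half open. A call has 1 to 5 rows; each row shifts and turns the pose as measured when the row begins; what a row does not reach is not made up. A row lasts 1/12 s, in which the tool goes at most 41.7 mm and 7.16 degrees, less where a joint would pass 70% of its speed; a pose out of reach is approached as far as the arm can. A call is refused whole if a number of a shift passes 41.7 or a number of a turn 0.125, either way. A call with a gripper value outside its range is refused whole. The fingers move at their own pace and stop on an object; "grip_force" is the grip in N (left out, the last holds). Time passes only in rows, so rows that do not move let the fingers close. It gives the time, the measured TCP pose, the force and the opening at its end, in the units of the state.
- sense(): the state, without advancing time (a new reading comes with each control period).
- optics.capture(name): name is "scene" or "top"; returns a dict with "img" (400x640x3 uint8, blue, green, red), "fx", "fy", "cx", "cy" (pixels), "dist" ([k1, k2, p1, p2, k3] as OpenCV has them; the pictures are not rectified), "world_to_cam" (4x4, takes a point from world to camera coordinates). Camera axes: x right, y up, looking along -z (the intrinsics and any distortion apply to the point x, -y, -z); pixel columns grow to the right and rows downward; lengths in mm; the calibration is good to about 2 mm. A picture is of the moment at which its call begins. There is no depth.
- ctrl.finish_job(): hands the job in, once; it reports no verdict.
The state is a dict: "time_s": time; "joints": joint angles; "dq": joint speeds; "tau": joint torques, N m; "eef_pos": TCP position; "ee_rot": TCP orientation; "force": force on the tool from outside, world axes, zero at the start; "wrist_torque": the same for the moment, N m; "grip_width": opening from 0.0 (shut) to 1.0 (fully open).
Only numpy, scipy, OpenCV 4.12 (cv2) and the standard library are available. Lean on these libraries where they do the work, as an engineer would, in place of code of your own. Each camera call takes 0.05 s, during which the arm holds its last target. There are 200 camera calls.

## Task

Calibrate the kitchen scale. First put every piece of smoking wood that was left on its pan into the steel scrap bowl; then, with the pan empty, push the small recessed button in the side of the scale fully in with the ball pen and keep it in for a full second; then stand the brass weight in the middle of the pan, let go of it, and push the button in with the pen again for a full second while the weight stands there. To finish, put the weight back upright in its wooden case, lay the pen flat on the notebook, and leave the other things on the worktop where they are.

Things in the scene. Friction and masses are not known exactly. Their poses are not given: they have to be found in the camera images.
- scale: white portion scale, fixed to the worktop, 273 (x) x 205 (y) x 66 mm high. Origin on the worktop under the middle of the pan; x points to the rear (away from the sloping control panel), y to the left, z up. The body is 205 x 205 mm under the pan; the control panel, up to 58 mm high, reaches from x = -100 to x = -169 mm. The recessed button is in the side that faces -y
- pan_center (a point): middle of the top of the steel pan (flat, 206 x 206 mm, no rim, 66 mm above the worktop); axes parallel to the scale's
- button_mouth (a point): centre of the mouth of the button's recess, on the scale's -y side face, 34 mm above the worktop, at x = -30 mm in the scale's frame. The recess is a round hole of 19 mm that runs along the scale's +y, with a 4 mm chamfer that widens its mouth to 27 mm; the button's face lies 5 mm inside. Axes parallel to the scale's
- button_face (a point): centre of the outer face of the button (17 mm round); it moves along the scale's +y as it is pushed in
- cal_button (a joint): how far the button is pushed in, m: 0 out, 0.005 at its stop (it counts as in from 0.003). A spring pushes it out again: 0.8 N at the start of its travel, 2.3 N at the stop
- ball_pen: slim white ball pen with black ends, 145 mm long (along its own y), 11 mm wide (x) and 9 mm high (z), 12 g. Origin at the underside of its middle. It lies on the notebook; either end can push the button
- notebook: dark blue notebook lying flat and closed, 208 (its x) x 146 (its y) mm; the cover on which the pen lies is about 11 mm above the worktop. Loose, 0.4 kg. Origin at the centre of its underside
- cal_weight: brass calibration weight, 500 g: a cylinder 44 mm across and 40 mm high, then a neck 17 mm across, then a knob 27 mm across from 53 to 68 mm above its underside; 68 mm high in all. Origin at the centre of its underside, z up along its axis
- weight_knob (a point): point on the weight's axis in the middle of its knob, 60 mm above its underside
- weight_case: small open wooden case, 82 x 82 x 30 mm outside, walls 7 mm, inner floor 7 mm above the worktop, fixed; the weight stands inside it with room all round (inner 68 x 68 mm). Origin at the centre of its underside
- scrap_bowl: steel mixing bowl used for scraps, 218 mm across the rim, 86 mm high, about 90 mm across its flat floor, loose, about 0.6 kg. Origin at the centre of its underside
- wood_chunk_1: chunk of smoking wood, 78 x 36 x 30 mm (its x, y, z), bark on one long side, 45 g, lying on the pan at the start, or absent (None). Origin at the centre of its underside
- wood_chunk_2: chunk of smoking wood, 66 x 34 x 28 mm (its x, y, z), bark on top, 45 g, lying on the pan at the start, or absent (None). Origin at the centre of its underside
- wood_chunk_3: chunk of smoking wood, 72 x 38 x 26 mm (its x, y, z), bark on top, 45 g, lying on the pan at the start, or absent (None). Origin at the centre of its underside
- wood_chunk_4: chunk of smoking wood, 62 x 32 x 31 mm (its x, y, z), bark on one long side, 45 g, lying on the pan at the start, or absent (None). Origin at the centre of its underside
- marker_pen: bystander, not part of the job, to be left where it lies: red and white marker, 135 mm, thicker than the ball pen
- peg_a: bystander, not part of the job, to be left where it lies: brown clothes peg, 72 mm, near the front edge
- peg_b: bystander, not part of the job, to be left where it lies: green clothes peg, 72 mm
- tape_masking: bystander, not part of the job, to be left where it lies: roll of tape, 104 mm across

How it is judged (in metres and radians):
On the way, in this order (a step that is already met when the one before it is completed fails the run):
1. every chunk of wood is in the scrap bowl (horizontal distance between each of wood_chunk_1, wood_chunk_2, wood_chunk_3, wood_chunk_4 and scrap_bowl below 0.1 m and z of wood_chunk_1 in the frame of scrap_bowl between -0.005 and 0.105 m and z of wood_chunk_2 in the frame of scrap_bowl between -0.005 and 0.105 m and z of wood_chunk_3 in the frame of scrap_bowl between -0.005 and 0.105 m and z of wood_chunk_4 in the frame of scrap_bowl between -0.005 and 0.105 m and contact force between the fingers and wood_chunk_1 below 0.05 N and contact force between the fingers and wood_chunk_2 below 0.05 N and contact force between the fingers and wood_chunk_3 below 0.05 N and contact force between the fingers and wood_chunk_4 below 0.05 N), for 0.2 s.
2. with the pan empty, the button is held in with the pen (3 mm or more, for 0.5 s) (value of joint cal_button above 0.003 m and contact force between ball_pen and scale above 0.8 N and contact force between each of wood_chunk_1, wood_chunk_2, wood_chunk_3, wood_chunk_4, cal_weight and scale below 0.05 N), for 0.5 s.
3. the weight stands upright within 30 mm of the middle of the pan, released (horizontal distance between cal_weight and pan_center below 0.03 m and z of cal_weight in the frame of pan_center between -0.004 and 0.005 m and angle between cal_weight's own z axis and vertical below 0.1 rad and contact force between the fingers and cal_weight below 0.05 N and linear speed of cal_weight below 0.03 m/s), for 0.3 s.
4. with the weight alone standing there, the button is held in with the pen again (3 mm or more, for 0.5 s) (value of joint cal_button above 0.003 m and contact force between ball_pen and scale above 0.8 N and contact force between each of wood_chunk_1, wood_chunk_2, wood_chunk_3, wood_chunk_4 and scale below 0.05 N and horizontal distance between cal_weight and pan_center below 0.03 m and z of cal_weight in the frame of pan_center between -0.004 and 0.005 m and angle between cal_weight's own z axis and vertical below 0.1 rad and contact force between the fingers and cal_weight below 0.05 N), for 0.5 s.
At the end, for the whole second after the job is handed in: Every chunk lies in the scrap bowl, which stands level; the weight stands upright on the floor of its case; the pen lies flat on the notebook with its middle over the cover; the button is out again; all is released and at rest (horizontal distance between each of wood_chunk_1, wood_chunk_2, wood_chunk_3, wood_chunk_4 and scrap_bowl below 0.1 m and z of wood_chunk_1 in the frame of scrap_bowl between -0.005 and 0.105 m and z of wood_chunk_2 in the frame of scrap_bowl between -0.005 and 0.105 m and z of wood_chunk_3 in the frame of scrap_bowl between -0.005 and 0.105 m and z of wood_chunk_4 in the frame of scrap_bowl between -0.005 and 0.105 m and horizontal distance between cal_weight and weight_case below 0.022 m and z of cal_weight in the frame of weight_case below 0.012 m and angle between cal_weight's own z axis and vertical below 0.12 rad and x of ball_pen in the frame of notebook between -0.105 and 0.105 m and y of ball_pen in the frame of notebook between -0.076 and 0.076 m and z of ball_pen in the frame of notebook between 0.006 and 0.026 m and angle between ball_pen's own y axis and vertical above 1.4 rad and value of joint cal_button below 0.0015 m and angle between scrap_bowl's own z axis and vertical below 0.15 rad and linear speed of each of ball_pen, cal_weight, scrap_bowl, wood_chunk_1, wood_chunk_2, wood_chunk_3, wood_chunk_4 below 0.03 m/s and contact force between the fingers and ball_pen below 0.05 N and contact force between the fingers and cal_weight below 0.05 N); the robot touches nothing.
It fails at once if a bystander is shoved more than 40 mm from its place (distance of any of marker_pen, peg_a, peg_b, tape_masking from where it was at the start of the episode above 0.04 m).
It fails at once if the scrap bowl is tipped over (angle between scrap_bowl's own z axis and vertical above 0.6 rad).
Of wood_chunk_1, wood_chunk_2, wood_chunk_3, wood_chunk_4 only 2 to 4 are there at a start; the rules pass over those that are not, and their reading is None.
At some moment in a run one of ball_pen, wood_chunk_1, wood_chunk_2, wood_chunk_3, wood_chunk_4 may be knocked a few centimetres aside while the robot is not near it.
Once in a run the grip may slacken for a moment while it holds something.
It also fails if it takes over 210 s, if anything falls off the work surface, if the arm or the gripper's body presses on something with over 40 N, if the wrist force passes 120 N, or if a joint passes its speed limit or range.

## Working session

There is one attempt and no reset: what is moved stays moved. The work goes in short steps, Python scripts to look and compute and a tool call to move; the robot and the scene stay as the last step left them, time stands still between calls to the robot, and variables do not carry over. Pictures are saved under pics/ and viewed, about 12 in all and at most 16, crops included, and the job is handed in when it is done.

Besides the shell and the picture viewer there is one more tool, called after "Call:" by a JSON object that holds its "name" and its "arguments". play_rows: Moves the arm, as the interface text tells. Its arguments: {"type":"object","properties":{"plan":{"type":"array"},"grip_force":{"type":"number"}},"required":["plan"]}

```bash
mkdir -p pics; cat > h.py <<'E'
import numpy as np, cv2
from rig import sense, optics, ctrl
def cap(n):
    return optics.capture(n)
def ray(c,px):
    K=np.array([[c['fx'],0,c['cx']],[0,c['fy'],c['cy']],[0,0,1.]])
    u=cv2.undistortPoints(np.array(px,float).reshape(-1,1,2),K,np.array(c['dist'],float)).reshape(-1,2)
    T=np.array(c['world_to_cam']);R=T[:3,:3];o=-R.T@T[:3,3]
    d=np.c_[u[:,0],-u[:,1],-np.ones(len(u))]@R
    return o,d
def onz(c,px,z):
    o,d=ray(c,px); return (o+d*((z-o[2])/d[:,2])[:,None])[:,:2]
def proj(c,P):
    K=np.array([[c['fx'],0,c['cx']],[0,c['fy'],c['cy']],[0,0,1.]])
    T=np.array(c['world_to_cam']);p=np.c_[np.array(P,float).reshape(-1,3),np.ones(np.array(P).size//3)]@T.T
    p=p[:,:3]*[1,-1,-1]
    return cv2.projectPoints(p,np.zeros(3),np.zeros(3),K,np.array(c['dist'],float))[0].reshape(-1,2)
E
python3 - <<'E'
from h import *
for n in('scene','top'):
    c=cap(n);cv2.imwrite(f'pics/{n}0.png',c['img']);T=np.array(c['world_to_cam']);print(n,c['fx'],c['cx'],c['cy'],c['dist'],(-T[:3,:3].T@T[:3,3]).round(),T[:3,:3].round(2).tolist())
s=sense();print(s)
E
```

```text
scene 393.9810370036058 315.54994685601025 206.93391824538227 [-0.06156125  0.          0.          0.          0.        ] [  83. -537.  902.] [[0.76, -0.65, -0.02], [0.49, 0.56, 0.67], [-0.42, -0.51, 0.75]]
top 388.16139626813333 308.5292918580549 199.76332070425377 [0.00453933 0.         0.         0.         0.        ] [ 367.   44. 1085.] [[-0.11, -0.99, 0.01], [0.97, -0.1, 0.2], [-0.2, 0.03, 0.98]]
{'time_s': 0.1, 'joints': array([ 1.10762205e+00,  3.13391137e-01,  1.49831440e+00,  2.20893018e-05,
        1.33099473e+00, -2.23376084e-01]), 'dq': array([ 9.31811839e-05, -1.45129022e-03, -2.31417765e-03, -2.18812348e-04,
       -1.91949379e-03, -1.35506269e-03]), 'tau': array([ 3.14890945e-03, -4.12902868e+01, -2.60143965e+01, -1.66824170e-04,
        3.04928028e-03,  2.33575958e-05]), 'eef_pos': array([124.58904253, 509.78663485, 230.81137309]), 'ee_rot': array([-1.96497612e-04,  1.19614622e-01,  9.92820243e-01, -5.17885498e-04]), 'force': array([0.74438678, 0.95984768, 0.12494672]), 'wrist_torque': array([0.05523478, 0.00298243, 0.01078128]), 'grip_width': 0.9970978776038016}
```

View pics/scene0.png

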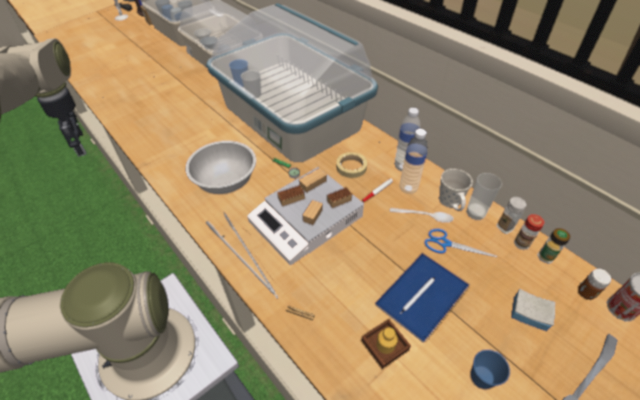

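View pics/top0.png

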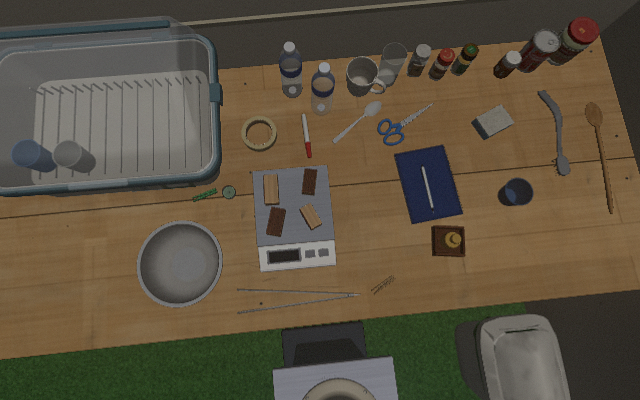

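The scene shows the scale with four chunks at about (270,190), (309,181), (276,221) and (311,216) in the top view. The bowl is at (180,263), the notebook and pen at (428,187), and the case and weight at (450,241). Next I'll enlarge these areas to measure them.

```bash
python3 - <<'E'
from h import *
c=cap('top');im=c['img']
a=cv2.resize(im[158:278,242:342],None,fx=5,fy=5,interpolation=cv2.INTER_CUBIC)
b=cv2.resize(im[140:265,388:473],None,fx=4.8,fy=4.8,interpolation=cv2.INTER_CUBIC)[:600,:290*2]
b=b[:, :299] if 0 else b
o=np.hstack([cv2.resize(a,(400,480)),cv2.resize(b,(326,480))]);o=cv2.convertScaleAbs(o,alpha=1.6);cv2.imwrite('pics/top1.png',o)
s=cap('scene');d=cv2.resize(s['img'][165:270,240:375],None,fx=5.5,fy=5.5,interpolation=cv2.INTER_CUBIC);cv2.imwrite('pics/sc1.png',d)
# bowl
print('bowl',onz(c,[[180,263]],86),'case',onz(c,[[449,241]],30))
hsv=cv2.cvtColor(im,cv2.COLOR_BGR2HSV)
m=cv2.inRange(hsv,(105,100,30),(130,255,255));m[:,:390]=0;m[:,470:]=0;m[225:]=0;m[:140]=0
k=max(cv2.findContours(m,0,2)[0],key=cv2.contourArea);r=cv2.minAreaRect(k);print('nb',r,onz(c,cv2.boxPoints(r),11).round(),onz(c,[r[0]],11))
h=np.zeros_like(m);cv2.drawContours(h,[cv2.convexHull(k)],-1,255,-1);h=cv2.erode(h,np.ones((7,7)))
w=cv2.inRange(hsv,(0,0,120),(180,80,255))&h;kk=max(cv2.findContours(w,0,2)[0],key=cv2.contourArea);r=cv2.minAreaRect(kk);print('pen',r,onz(c,cv2.boxPoints(r),20).round())
E
```

```text
bowl [[444.30862322 357.28138134]] case [[ 430.96249948 -353.823017  ]]
nb ((428.1363220214844, 183.85577392578125), (73.4968490600586, 50.82094955444336), 75.37911987304688) [[ 696. -248.]
 [ 719. -397.]
 [ 506. -412.]
 [ 484. -268.]] [[ 599.25666233 -330.91078315]]
pen ((427.1134948730469, 186.47276306152344), (40.256832122802734, 1.7891926765441895), 76.50426483154297) [[ 648. -317.]
 [ 649. -322.]
 [ 533. -330.]
 [ 533. -325.]]
```

View pics/top1.png

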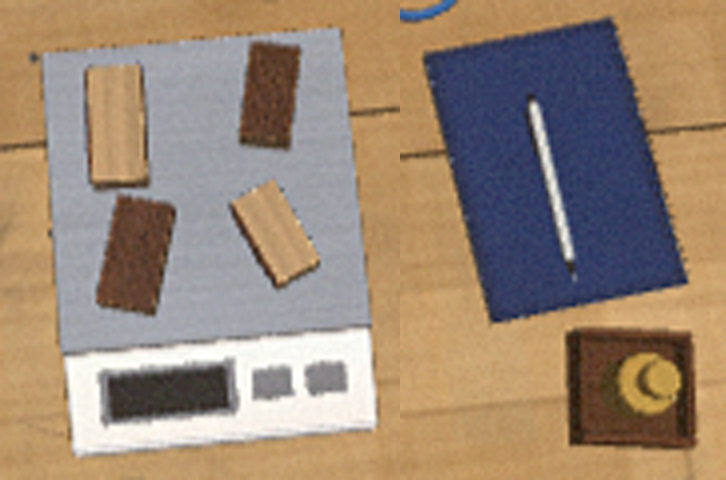

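View pics/sc1.png

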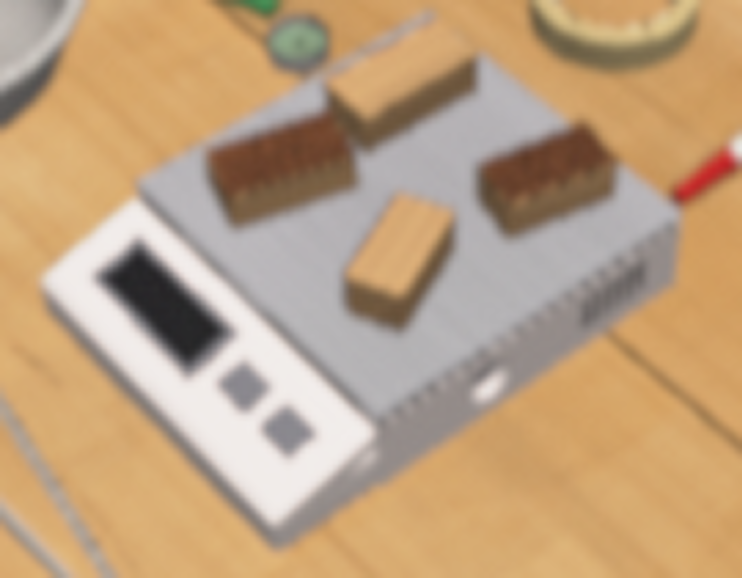

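The top crop shows the pan corners at crop (42,55), (340,28), (370,325) and (64,353), with the four chunks clear of each other. In the scene crop the button hole is at (489,385). The weight stands in its case.

```bash
python3 - <<'E'
from h import *
c=cap('top');s=cap('scene')
L=lambda p:np.array(p,float)/4+[242,158]-.4
R=lambda p:np.array(p,float)/3.835+[388,140]-.4
P=onz(c,L([(42,55),(340,28),(370,325),(64,353)]),66);print('pan',P.round(),P.mean(0).round(1))
front=P[[0,1]].mean(0)-P[[3,2]].mean(0);side=P[[0,3]].mean(0)-P[[1,2]].mean(0)
yaw=np.arctan2(front[1],front[0]);print('yaw',yaw,np.arctan2(-side[0],side[1]))
B=onz(s,[np.array([489,385])/5.5+[240,165]-.4],34);print('button by scene z34',B)
u=np.array([np.cos(yaw),np.sin(yaw)]);v=np.array([-u[1],u[0]])
print('button by pan',P.mean(0)-30*u-103*v)
for n,q in dict(A_light=[(86,66),(143,64),(148,180),(93,182)],B_bark_front=[(118,196),(174,206),(155,310),(97,300)],C_bark_rear=[(250,42),(300,46),(290,140),(240,138)],D_light=[(232,203),(272,182),(318,260),(282,280)]).items():
    Q=onz(c,L(q),95);ctr,wh,_=cv2.minAreaRect(Q.astype(np.float32))[:3];b=cv2.boxPoints(cv2.minAreaRect(Q.astype(np.float32)))
    e=b[1]-b[0];f=b[2]-b[1];l=e if np.hypot(*e)>np.hypot(*f) else f
    print(n,np.round(ctr,1),np.round(wh),'long axis ang',round(np.arctan2(l[1],l[0]),2))
pe=onz(c,R([(531,98),(572,272)]),18)
print('pen ends',onz(c,R([(531-400,98),(572-400,274)]),18).round(1))
print('knob',onz(c,R([(657-400,380)]),66),'case',onz(c,R([(568-400,330),(692-400,330),(692-400,444),(570-400,444)]),30).mean(0))
print('panelfront',onz(c,L([(80,455),(376,428)]),30))
E
```

```text
pan [[672. 160.]
 [670. -44.]
 [466. -40.]
 [469. 161.]] [569.2  58.9]
yaw -0.011939710154093237 -0.011934215518685636
button by scene z34 [[536.50275748 -42.39971695]]
button by pan [537.92405762 -43.75884781]
A_light [612.3 111.2] [38. 79.] long axis ang -0.05
B_bark_front [525.4 106.2] [38. 69.] long axis ang -0.28
C_bark_rear [622.6   9. ] [33. 66.] long axis ang -0.2
D_light [529.7  15.9] [60. 29.] long axis ang 0.42
pen ends [[ 654.2 -319.5]
 [ 519.1 -327.3]]
knob [[ 433.22132342 -356.04108926]] case [ 432.95519617 -350.60456772]
panelfront [[403.63142557 159.52284937]
 [400.45615425 -39.26313383]]
```

Call:
{"name": "play_rows", "arguments": {"plan": [[30,-25,0,0,0,0.04,1],[30,-25,0,0,0,0.04,1],[30,-25,0,0,0,0.04,1],[30,-25,0,0,0,0.04,1],[30,-25,0,0,0,0.03,1]]}}

```text
time_s: 0.72
eef_pos: [273.8, 383.0, 230.5]
ee_rot: [-0.001, 0.015, 1.0, 0.0]
force: [-0.0, -0.3, 0.2]
grip_width: 1.005
```

Call:
{"name": "play_rows", "arguments": {"plan": [[30,-25,-3,0,0,0,1],[30,-25,-3,0,0,0,1],[30,-25,-3,0,0,0,1],[30,-25,-3,0,0,0,1],[30,-25,-3,0,0,0,1]]}}

```text
time_s: 1.13
eef_pos: [429.9, 250.3, 216.3]
ee_rot: [0.001, 0.014, 1.0, 0.001]
force: [0.1, 0.5, -0.3]
grip_width: 1.001
```

Call:
{"name": "play_rows", "arguments": {"plan": [[30,-25,-8,0,0,0,1],[30,-25,-8,0,0,0,1],[30,-25,-8,0,0,0,1],[30,-25,-8,0,0,0,1],[0,0,0,0,0,0,1]]}}

```text
time_s: 1.55
eef_pos: [557.9, 139.6, 182.1]
ee_rot: [0.001, 0.017, 1.0, 0.001]
force: [0.3, -0.5, -0.3]
grip_width: 0.996
```

Call:
{"name": "play_rows", "arguments": {"plan": [[27,-14,-10,0,0,0,1],[27,-14,-10,0,0,0,1],[0,0,-30,0,0,0,1],[0,0,-30,0,0,0,1],[0,0,0,0,0,0,1]]}}

```text
time_s: 1.97
eef_pos: [615.6, 107.8, 99.0]
ee_rot: [0.002, 0.019, 1.0, 0.001]
force: [-0.5, -0.8, -0.8]
grip_width: 0.999
```

Call:
{"name": "play_rows", "arguments": {"plan": [[-3,3,-15,0,0,0,1],[0,0,-15,0,0,0,1],[0,0,0,0,0,0,-1],[0,0,0,0,0,0,-1],[0,0,0,0,0,0,-1]], "grip_force": 50}}

```text
time_s: 2.38
eef_pos: [613.1, 112.1, 73.2]
ee_rot: [0.003, 0.018, 1.0, 0.001]
force: [-0.7, 0.5, -0.1]
grip_width: 0.603
```

Call:
{"name": "play_rows", "arguments": {"plan": [[0,0,0,0,0,0,-1],[0,0,0,0,0,0,-1],[0,0,0,0,0,0,-1],[0,0,0,0,0,0,-1],[0,0,0,0,0,0,-1]]}}

```text
time_s: 2.8
eef_pos: [615.0, 112.5, 78.6]
ee_rot: [0.007, 0.018, 1.0, 0.001]
force: [-0.3, 0.4, -0.7]
grip_width: 0.409
```

Call:
{"name": "play_rows", "arguments": {"plan": [[0,0,30,0,0,0,-1],[0,0,30,0,0,0,-1],[-10,15,30,0,0,0,-1],[-22,30,10,0,0,0,-1],[-22,30,0,0,0,0,-1]]}}

```text
time_s: 3.22
eef_pos: [560.8, 184.0, 180.7]
ee_rot: [0.005, 0.022, 1.0, 0.001]
force: [0.8, 0.5, -0.3]
grip_width: 0.408
```

Call:
{"name": "play_rows", "arguments": {"plan": [[-22,32,0,0,0,0,-1],[-22,32,0,0,0,0,-1],[-22,32,0,0,0,0,-1],[-20,30,0,0,0,0,-1],[-10,15,0,0,0,0,-1]]}}

```text
time_s: 3.63
eef_pos: [458.3, 331.8, 183.5]
ee_rot: [0.007, 0.023, 1.0, 0.002]
force: [0.0, -0.4, -0.9]
grip_width: 0.41
```

Call:
{"name": "play_rows", "arguments": {"plan": [[-7,18,-20,0,0,0,-1],[-6,16,-35,0,0,0,-1],[0,0,-38,0,0,0,-1],[0,0,-25,0,0,0,-1],[0,0,0,0,0,0,-1]]}}

```text
time_s: 4.05
eef_pos: [441.0, 372.5, 64.4]
ee_rot: [0.01, 0.019, 1.0, 0.004]
force: [-0.5, 0.1, -0.8]
grip_width: 0.408
```

Call:
{"name": "play_rows", "arguments": {"plan": [[0,0,0,0,0,0,0.3],[0,0,0,0,0,0,0.3],[0,0,0,0,0,0,0.3],[0,0,0,0,0,0,0.3],[0,0,35,0,0,0,0.3]]}}

```text
time_s: 4.47
eef_pos: [441.0, 371.4, 100.1]
ee_rot: [0.009, 0.02, 1.0, 0.003]
force: [0.3, 1.0, -1.1]
grip_width: 0.646
```

Call:
{"name": "play_rows", "arguments": {"plan": [[0,-10,35,0,0,-0.04,1],[5,-25,30,0,0,-0.04,1],[12,-35,10,0,0,-0.04,1],[12,-38,0,0,0,-0.04,1],[12,-38,0,0,0,-0.04,1]]}}

```text
time_s: 4.88
eef_pos: [484.4, 226.6, 192.3]
ee_rot: [0.019, 0.119, 0.993, 0.007]
force: [0.4, 0.1, 0.0]
grip_width: 0.996
```

Call:
{"name": "play_rows", "arguments": {"plan": [[12,-36,0,0,0,-0.04,1],[10,-30,0,0,0,0,1],[10,-25,0,0,0,0,1],[5,-15,0,0,0,0,1],[0,0,0,0,0,0,1]]}}

```text
time_s: 5.3
eef_pos: [526.3, 107.8, 201.6]
ee_rot: [0.028, 0.145, 0.989, 0.007]
force: [-0.1, 0.3, -0.1]
grip_width: 0.997
```

```bash
cat >> h.py <<'E'
from scipy.spatial.transform import Rotation as Ro
def turn(jaw):
    q=sense()['ee_rot'];r=Ro.from_quat(np.r_[q[1:],q[0]])
    y=np.array([np.cos(jaw),np.sin(jaw),0]);z=np.array([0,0,-1.]);x=np.cross(y,z)
    t=Ro.from_matrix(np.c_[x,y,z]);d=(t*r.inv()).as_rotvec();return d.round(3)
E
python3 - <<'E'
from h import *
print(turn(1.29),sense()['eef_pos'].round(1))
c=cap('scene');cv2.imwrite('pics/s2.png',cv2.resize(c['img'][110:280,170:400],None,fx=3,fy=3))
E
```

```text
[-0.007  0.057  0.01 ] [526.3 107.8 201.6]
```

View pics/s2.png

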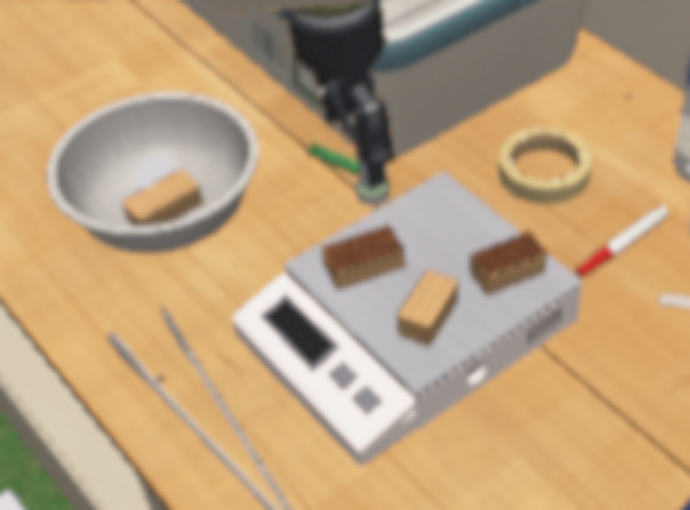

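Chunk A is in the bowl at (162,197) in the crop, and the other three are where they were. Chunk B is next.

Call:
{"name": "play_rows", "arguments": {"plan": [[0,0,-35,0,0.057,0.01,1],[0,0,-35,0,0,0,1],[0,0,-30,0,0,0,1],[0,0,-20,0,0,0,1],[0,0,0,0,0,0,1]]}}

```text
time_s: 5.77
eef_pos: [526.7, 113.2, 83.7]
ee_rot: [0.005, 0.139, 0.99, 0.005]
force: [0.3, 1.0, -0.3]
grip_width: 1.001
```

Call:
{"name": "play_rows", "arguments": {"plan": [[-2,-7,-14,0,0,0,1],[0,0,0,0,0,0,-1],[0,0,-2,0,0,0,-1],[0,0,-1,0,0,0,-1],[0,0,-1,0,0,0,-1]]}}

```text
time_s: 6.18
eef_pos: [526.7, 110.0, 71.7]
ee_rot: [0.009, 0.137, 0.991, 0.006]
force: [-0.7, -1.7, 0.7]
grip_width: 0.451
```

Call:
{"name": "play_rows", "arguments": {"plan": [[0,0,0,0,0,0,-1],[0,0,0,0,0,0,-1],[0,0,0,0,0,0,-1],[0,0,30,0,0,0,-1],[0,0,35,0,0,0,-1]]}}

```text
time_s: 6.6
eef_pos: [524.4, 110.7, 135.2]
ee_rot: [0.005, 0.137, 0.991, 0.005]
force: [0.7, 0.5, -0.0]
grip_width: 0.436
```

Call:
{"name": "play_rows", "arguments": {"plan": [[-5,15,35,0,0,0.04,-1],[-12,35,10,0,0,0.04,-1],[-12,38,0,0,0,0.04,-1],[-12,38,0,0,0,0.04,-1],[-12,38,0,0,0,0.04,-1]]}}

```text
time_s: 7.02
eef_pos: [473.9, 274.5, 191.0]
ee_rot: [0.011, 0.039, 0.999, 0.007]
force: [0.9, -0.4, 0.2]
grip_width: 0.432
```

Gripped (38 mm). Next I'll drop it at about (440, 333).

Call:
{"name": "play_rows", "arguments": {"plan": [[-15,28,0,0,0,0,-1],[-15,24,-25,0,0,0,-1],[-4,6,-38,0,0,0,-1],[0,0,-38,0,0,0,-1],[0,0,-22,0,0,0,-1]]}}

```text
time_s: 7.43
eef_pos: [436.4, 344.2, 71.3]
ee_rot: [0.018, 0.033, 0.999, 0.011]
force: [-0.1, -0.5, -1.6]
grip_width: 0.432
```

Call:
{"name": "play_rows", "arguments": {"plan": [[0,0,0,0,0,0,0.3],[0,0,0,0,0,0,0.3],[0,0,0,0,0,0,0.3],[0,0,0,0,0,0,0.3],[0,0,35,0,0,0,0.3]]}}

```text
time_s: 7.85
eef_pos: [433.2, 342.5, 101.6]
ee_rot: [0.012, 0.033, 0.999, 0.008]
force: [0.9, 0.1, -0.7]
grip_width: 0.646
```

Call:
{"name": "play_rows", "arguments": {"plan": [[0,0,38,0,0,0,1],[0,-10,38,0,0,0,1],[15,-35,10,0,0,0,1],[18,-36,0,0,0,0,1],[18,-36,0,0,0,0,1]]}}

```text
time_s: 8.27
eef_pos: [486.7, 227.3, 207.5]
ee_rot: [0.023, 0.029, 0.999, 0.013]
force: [0.7, 0.4, -0.4]
grip_width: 1.002
```

Call:
{"name": "play_rows", "arguments": {"plan": [[18,-36,0,0,0,0,1],[18,-36,0,0,0,0,1],[18,-36,0,0,0,0,1],[18,-36,0,0,0,0,1],[18,-36,0,0,0,0,1]]}}

```text
time_s: 8.68
eef_pos: [579.9, 40.1, 219.5]
ee_rot: [0.033, 0.03, 0.999, 0.013]
force: [0.3, 0.8, 1.2]
grip_width: 1.002
```

```bash
python3 -c "
from h import *
print(turn(1.37),sense()['eef_pos'].round(1))"
```

```text
[-0.02   0.069 -0.142] [579.9  40.1 219.5]
```

Call:
{"name": "play_rows", "arguments": {"plan": [[21,-14,-15,-0.01,0.035,-0.07,1],[21,-14,-20,-0.01,0.035,-0.07,1],[0,0,-35,0,0,0,1],[0,0,-35,0,0,0,1],[0,0,-25,0,0,0,1]]}}

```text
time_s: 9.1
eef_pos: [632.1, -2.3, 101.9]
ee_rot: [0.014, 0.11, 0.994, -0.003]
force: [0.2, 0.9, -0.1]
grip_width: 1.002
```

```bash
python3 -c "
from h import *
print(turn(1.37),sense()['eef_pos'].round(1))"
```

```text
[0.009 0.027 0.019] [632.1  -2.3 101.9]
```

Call:
{"name": "play_rows", "arguments": {"plan": [[-9,10,-12,0.01,0.027,0.02,1],[0,0,-15,0,0,0,1],[0,0,0,0,0,0,1],[0,0,-2,0,0,0,-1],[0,0,-1,0,0,0,-1]]}}

```text
time_s: 9.52
eef_pos: [621.8, 8.7, 73.6]
ee_rot: [-0.002, 0.098, 0.995, 0.001]
force: [0.2, 0.0, -0.3]
grip_width: 0.751
```

Call:
{"name": "play_rows", "arguments": {"plan": [[0,0,-1,0,0,0,-1],[0,0,-1,0,0,0,-1],[0,0,0,0,0,0,-1],[0,0,0,0,0,0,-1],[0,0,0,0,0,0,-1]]}}

```text
time_s: 9.93
eef_pos: [624.0, 8.9, 77.2]
ee_rot: [0.002, 0.098, 0.995, 0.001]
force: [0.2, 0.2, 0.2]
grip_width: 0.384
```

Call:
{"name": "play_rows", "arguments": {"plan": [[0,0,30,0,0,0,-1],[0,0,35,0,0,0,-1],[-10,20,35,0,0,0,-1],[-16,32,10,0,0,0,-1],[-18,36,0,0,0,0,-1]]}}

```text
time_s: 10.35
eef_pos: [579.0, 93.2, 189.5]
ee_rot: [0.0, 0.102, 0.995, 0.001]
force: [0.6, 0.5, 0.2]
grip_width: 0.39
```

Call:
{"name": "play_rows", "arguments": {"plan": [[-18,36,0,0,0,0,-1],[-18,36,0,0,0,0,-1],[-18,36,0,0,0,0,-1],[-18,36,0,0,0,0,-1],[-18,36,0,0,0,0,-1]]}}

```text
time_s: 10.77
eef_pos: [484.7, 278.9, 192.3]
ee_rot: [0.003, 0.104, 0.995, 0.002]
force: [0.6, 0.1, 0.3]
grip_width: 0.389
```

```bash
python3 -c "
from h import *
print(turn(1.37),sense()['eef_pos'].round(1))"
```

```text
[-0.003  0.006  0.008] [484.7 278.9 192.3]
```

Call:
{"name": "play_rows", "arguments": {"plan": [[-15,30,0,0,0,0,-1],[-15,30,-15,0,0,0,-1],[-8,14,-35,0,0,0,-1],[0,0,-38,0,0,0,-1],[0,0,-20,0,0,0,-1]]}}

```text
time_s: 11.18
eef_pos: [441.1, 364.7, 87.2]
ee_rot: [0.008, 0.1, 0.995, 0.006]
force: [-0.1, -0.2, -1.2]
grip_width: 0.385
```

Call:
{"name": "play_rows", "arguments": {"plan": [[0,0,0,0,0,0,0.3],[0,0,0,0,0,0,0.3],[0,0,0,0,0,0,0.3],[0,0,0,0,0,0,0.3],[0,0,35,0,0,0,0.3]]}}

```text
time_s: 11.6
eef_pos: [438.1, 362.8, 117.1]
ee_rot: [0.002, 0.1, 0.995, 0.002]
force: [0.2, 0.3, -0.7]
grip_width: 0.647
```

Call:
{"name": "play_rows", "arguments": {"plan": [[0,0,38,0,0,0.1,1],[0,-10,38,0,0,0.1,1],[8,-38,10,0,0,0.1,1],[10,-38,0,0,0,0.1,1],[10,-38,0,0,0,0.1,1]]}}

```text
time_s: 12.02
eef_pos: [468.5, 240.9, 221.8]
ee_rot: [0.013, -0.161, 0.987, 0.007]
force: [1.0, 0.2, -0.4]
grip_width: 0.998
```

Call:
{"name": "play_rows", "arguments": {"plan": [[10,-38,0,0,0,0.1,1],[10,-38,0,0,0,0,1],[10,-38,0,0,0,0,1],[10,-38,0,0,0,0,1],[5,-20,0,0,0,0,1]]}}

```text
time_s: 12.43
eef_pos: [516.5, 58.0, 232.5]
ee_rot: [0.022, -0.213, 0.977, 0.005]
force: [-0.4, -0.4, -0.3]
grip_width: 1.0
```

```bash
python3 -c "
from h import *
print(turn(1.99),sense()['eef_pos'].round(1))
c=cap('scene');cv2.imwrite('pics/s3.png',cv2.resize(c['img'][110:280,170:400],None,fx=3,fy=3))"
```

```text
[-0.02   0.04  -0.009] [516.5  58.  232.5]
```

View pics/s3.png

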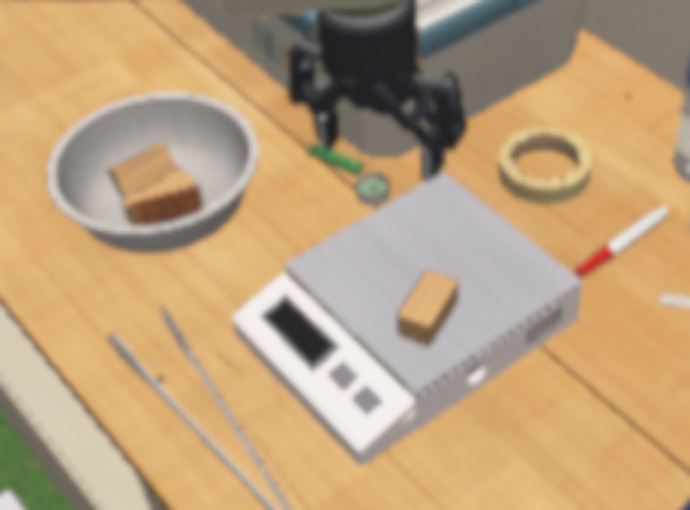

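The chunks in the bowl are at crop (155,185), and D is still on the pan at (428,305).

Call:
{"name": "play_rows", "arguments": {"plan": [[6,-20,-20,-0.02,0.04,-0.01,1],[6,-20,-30,0,0,0,1],[0,0,-38,0,0,0,1],[0,0,-30,0,0,0,1],[0,0,-15,0,0,0,1]]}}

```text
time_s: 12.9
eef_pos: [534.8, 8.0, 108.0]
ee_rot: [0.012, -0.202, 0.979, -0.006]
force: [0.0, 0.1, -1.0]
grip_width: 1.001
```

```bash
python3 -c "
from h import *
print(turn(1.99),sense()['eef_pos'].round(1))"
```

```text
[0.007 0.026 0.012] [534.8   8.  108. ]
```

Call:
{"name": "play_rows", "arguments": {"plan": [[-5,8,-15,0.01,0.026,0.01,1],[0,0,-20,0,0,0,1],[0,0,0,0,0,0,1],[0,0,-2,0,0,0,-1],[0,0,-1,0,0,0,-1]]}}

```text
time_s: 13.32
eef_pos: [531.3, 14.2, 72.2]
ee_rot: [0.002, -0.206, 0.979, 0.001]
force: [0.1, -0.0, 0.9]
grip_width: 0.747
```

Call:
{"name": "play_rows", "arguments": {"plan": [[0,0,-1,0,0,0,-1],[0,0,-1,0,0,0,-1],[0,0,0,0,0,0,-1],[0,0,0,0,0,0,-1],[0,0,0,0,0,0,-1]]}}

```text
time_s: 13.73
eef_pos: [533.9, 13.6, 75.2]
ee_rot: [0.006, -0.205, 0.979, -0.001]
force: [0.1, -0.1, -0.2]
grip_width: 0.364
```

Call:
{"name": "play_rows", "arguments": {"plan": [[0,0,30,0,0,0,-1],[0,0,35,0,0,0,-1],[-4,20,35,0,0,0,-1],[-10,38,10,0,0,0,-1],[-10,38,0,0,0,0,-1]]}}

```text
time_s: 14.15
eef_pos: [509.1, 107.1, 189.3]
ee_rot: [0.005, -0.201, 0.98, -0.001]
force: [0.4, 0.2, -1.5]
grip_width: 0.364
```

Call:
{"name": "play_rows", "arguments": {"plan": [[-10,38,0,0,0,0,-1],[-10,38,0,0,0,0,-1],[-10,38,0,0,0,0,-1],[-10,38,0,0,0,0,-1],[-10,38,0,0,0,0,-1]]}}

```text
time_s: 14.57
eef_pos: [456.0, 304.9, 192.7]
ee_rot: [0.008, -0.199, 0.98, -0.001]
force: [1.1, -0.3, 0.1]
grip_width: 0.365
```

```bash
python3 -c "
from h import *
print(turn(1.99),sense()['eef_pos'].round(1))"
```

```text
[-0.002  0.017  0.018] [456.  304.9 192.7]
```

Call:
{"name": "play_rows", "arguments": {"plan": [[-4,25,-10,0,0,0,-1],[-3,15,-35,0,0,0,-1],[0,0,-35,0,0,0,-1],[0,0,-20,0,0,0,-1],[0,0,0,0,0,0,-1]]}}

```text
time_s: 14.98
eef_pos: [444.5, 355.6, 91.3]
ee_rot: [0.012, -0.205, 0.979, 0.001]
force: [-0.5, 0.5, -1.0]
grip_width: 0.364
```

Call:
{"name": "play_rows", "arguments": {"plan": [[0,0,0,0,0,0,0.3],[0,0,0,0,0,0,0.3],[0,0,0,0,0,0,0.3],[0,0,0,0,0,0,0.3],[0,0,35,0,0,0,0.3]]}}

```text
time_s: 15.4
eef_pos: [444.1, 354.3, 126.4]
ee_rot: [0.009, -0.204, 0.979, -0.0]
force: [0.1, -0.3, -0.8]
grip_width: 0.65
```

Call:
{"name": "play_rows", "arguments": {"plan": [[0,0,38,0,0,0,1],[0,-10,38,0,0,0,1],[8,-38,10,0,0,0,1],[10,-38,0,0,0,0,1],[10,-38,0,0,0,0,1]]}}

```text
time_s: 15.82
eef_pos: [473.6, 231.6, 229.1]
ee_rot: [0.02, -0.208, 0.978, 0.002]
force: [1.0, -0.1, 0.8]
grip_width: 1.0
```

Call:
{"name": "play_rows", "arguments": {"plan": [[10,-38,0,0,0,0,1],[10,-38,0,0,0,0,1],[10,-38,0,0,0,0,1],[10,-38,0,0,0,0,1],[10,-38,0,0,0,0,1]]}}

```text
time_s: 16.23
eef_pos: [525.5, 31.5, 237.9]
ee_rot: [0.027, -0.208, 0.978, 0.0]
force: [1.0, 0.5, 0.4]
grip_width: 0.997
```

```bash
python3 -c "
from h import *
print(turn(1.63),sense()['eef_pos'].round(1))
c=cap('scene');t=cap('top')
g=cv2.resize(c['img'][110:280,170:400],None,fx=2.4,fy=2.4)
h=cv2.resize(t['img'][220:310,130:230],None,fx=3,fy=3);h=cv2.convertScaleAbs(h,alpha=1.5)
o=np.zeros((408,860,3),np.uint8);o[:,:552]=g[:408];o[:270,555:855]=h;cv2.imwrite('pics/s4.png',o[:,:800] if 0 else cv2.resize(o,(800,380)))"
```

```text
[-0.002  0.055 -0.36 ] [525.5  31.5 237.9]
```

View pics/s4.png

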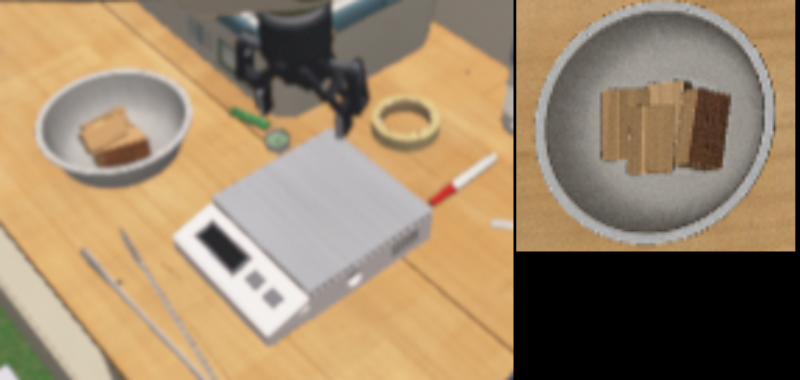

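All four chunks lie in the bowl (crop (600–735, 80–175)) and the pan is empty. On to the pen.

Call:
{"name": "play_rows", "arguments": {"plan": [[6,-38,0,0,0.03,-0.07,0.3],[6,-38,0,0,0.025,-0.07,0.3],[6,-38,0,0,0,-0.07,0.3],[6,-38,0,0,0,-0.07,0.3],[6,-38,-8,0,0,-0.07,0]]}}

```text
time_s: 16.75
eef_pos: [556.6, -162.4, 237.5]
ee_rot: [0.005, -0.027, 1.0, 0.002]
force: [0.3, 0.3, 0.3]
grip_width: 0.523
```

```bash
cat > pen.py <<'E'
from h import *
c=cap('top');hsv=cv2.cvtColor(c['img'],cv2.COLOR_BGR2HSV)
m=cv2.inRange(hsv,(105,100,30),(130,255,255));m[:,:390]=0;m[:,470:]=0;m[225:]=0;m[:140]=0
k=max(cv2.findContours(m,0,2)[0],key=cv2.contourArea);h=np.zeros_like(m);cv2.drawContours(h,[cv2.convexHull(k)],-1,255,-1);h=cv2.erode(h,np.ones((7,7)))
w=cv2.inRange(hsv,(0,0,110),(180,90,255))&h
kk=max(cv2.findContours(w,0,2)[0],key=cv2.contourArea)
P=onz(c,kk.reshape(-1,2),18);i=np.argmin(P[:,0]);j=np.argmax(P[:,0]);print('pen white',P[i],P[j],P.mean(0))
print(turn(1.63),sense()['eef_pos'].round(1))
E
python3 pen.py
```

```text
Traceback (most recent call last):
  File "pen.py", line 6, in <module>
    kk=max(cv2.findContours(w,0,2)[0],key=cv2.contourArea)
ValueError: max() iterable argument is empty
```

```bash
python3 - <<'E'
from h import *
s=cap('scene');im=s['img'][245:345,370:475]
hsv=cv2.cvtColor(im,cv2.COLOR_BGR2HSV);w=cv2.inRange(hsv,(0,0,140),(180,90,255))
for k in cv2.findContours(w,0,2)[0]:
    if cv2.contourArea(k)>15:
        P=onz(s,k.reshape(-1,2)+[370,245],18);i=np.argmin(P[:,0]);j=np.argmax(P[:,0]);print(cv2.contourArea(k),P[i],P[j],P.mean(0))
print(turn(1.63),sense()['eef_pos'].round(1))
t=cap('top');cv2.imwrite('pics/s5.png',np.hstack([cv2.resize(im,(420,400)),cv2.resize(t['img'][130:280,360:500],(374,400))]))
E
```

```text
199.0 [ 530.01640619 -330.19129431] [ 651.51735349 -316.62344241] [ 598.87334472 -321.24123336]
88.0 [ 734.69098745 -284.94952495] [ 814.73850821 -333.58997575] [ 777.28866138 -304.15194161]
[-0.004  0.007  0.009] [ 555.8 -165.2  234.6]
```

View pics/s5.png

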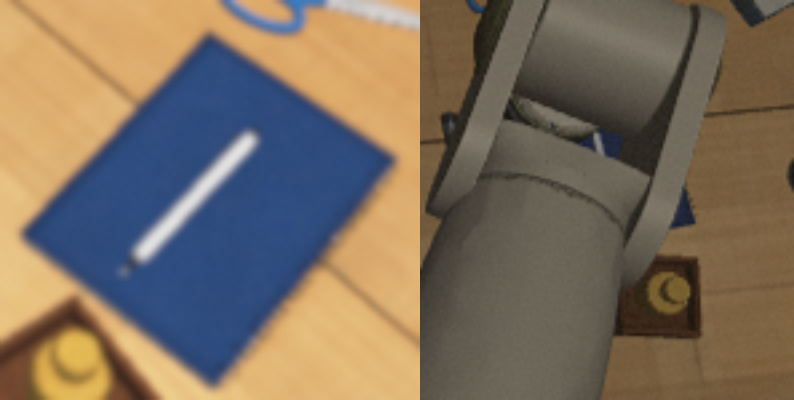

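The pen is undisturbed on the notebook (crop (125,270)–(255,135)), with its middle at about (587,−323.5).

Call:
{"name": "play_rows", "arguments": {"plan": [[7,-38,-5,0,0,0,0],[7,-38,-10,0,0,0,0],[7,-38,-20,0,0,0,0],[7,-35,-20,0,0,0,0],[0,0,-30,0,0,0,-0.3]]}}

```text
time_s: 17.32
eef_pos: [588.3, -311.3, 161.1]
ee_rot: [0.012, -0.033, 0.999, -0.003]
force: [-0.3, -0.5, -0.6]
grip_width: 0.373
```

Call:
{"name": "play_rows", "arguments": {"plan": [[0,0,-35,0,0,0,-0.3],[0,0,-35,0,0,0,-0.3],[0,0,-10,0,0,0,-0.3],[0,0,0,0,0,0,-0.3],[0,0,0,0,0,0,-0.3]]}}

```text
time_s: 17.73
eef_pos: [589.1, -306.6, 78.2]
ee_rot: [0.012, -0.036, 0.999, -0.002]
force: [0.9, -0.5, 0.6]
grip_width: 0.353
```

```bash
python3 -c "
from h import *
print(turn(1.63),sense()['eef_pos'].round(1))"
```

```text
[ 0.003  0.024 -0.013] [ 589.1 -306.6   78.2]
```

Call:
{"name": "play_rows", "arguments": {"plan": [[-2,-17,-20,0,0.024,-0.01,-0.3],[0,0,-25,0,0,0,-0.3],[0,0,-6,0,0,0,-0.3],[0,0,0,0,0,0,-0.3],[0,0,0,0,0,0,-0.3]]}}

```text
time_s: 18.15
eef_pos: [593.2, -324.4, 40.2]
ee_rot: [0.007, -0.033, 0.999, -0.008]
force: [0.3, -0.4, 0.9]
grip_width: 0.353
```

```bash
python3 -c "
from h import *
print(turn(1.63),sense()['eef_pos'].round(1))"
```

```text
[ 0.015  0.014 -0.007] [ 593.2 -324.4   40.2]
```

Call:
{"name": "play_rows", "arguments": {"plan": [[-6,1,-20,0.015,0.014,0,-0.3],[0,0,-10,0,0,0,-0.3],[0,0,-2,0,0,0,-0.3],[0,0,-1,0,0,0,-0.3]], "grip_force": 40}}

```text
time_s: 18.48
eef_pos: [589.3, -323.9, 11.4]
ee_rot: [0.003, -0.034, 0.999, -0.002]
force: [-0.1, 0.4, -0.7]
grip_width: 0.347
```

```bash
python3 -c "
from h import *
print(turn(1.63),sense()['eef_pos'].round(1),sense()['force'])"
```

```text
[ 0.004  0.007 -0.009] [ 589.3 -323.9   11.4] [-0.0965736   0.35643048 -0.74184975]
```

Raise by 1–2 mm while closing.

Call:
{"name": "play_rows", "arguments": {"plan": [[-2,0,2,0,0,0,-0.6],[0,0,0,0,0,0,-1],[0,0,0,0,0,0,-1],[0,0,0,0,0,0,-1],[0,0,0,0,0,0,-1]]}}

```text
time_s: 18.9
eef_pos: [587.8, -324.3, 15.6]
ee_rot: [0.004, -0.034, 0.999, -0.003]
force: [0.1, -0.1, -0.1]
grip_width: 0.079
```

Call:
{"name": "play_rows", "arguments": {"plan": [[0,0,0,0,0,0,-1],[0,0,0,0,0,0,-1]]}}

```text
time_s: 19.07
eef_pos: [587.9, -324.3, 15.8]
ee_rot: [0.004, -0.034, 0.999, -0.003]
force: [-0.5, 0.2, -0.6]
grip_width: 0.09
```

Gripped too high on the barrel, so I'll re-grip lower.

Call:
{"name": "play_rows", "arguments": {"plan": [[0,0,0,0,0,0,-0.4],[0,0,-3,0,0,0,-0.4],[0,0,-3,0,0,0,-0.4],[0,0,-1,0,0,0,-1],[0,0,-1,0,0,0,-1]]}}

```text
time_s: 19.48
eef_pos: [589.6, -324.3, 11.1]
ee_rot: [0.006, -0.034, 0.999, -0.004]
force: [-2.8, 0.4, 5.9]
grip_width: 0.093
```

Call:
{"name": "play_rows", "arguments": {"plan": [[0,0,-1,0,0,0,-1],[0,0,-1,0,0,0,-1],[0,0,-0.5,0,0,0,-1]]}}

```text
time_s: 19.73
eef_pos: [589.7, -324.3, 11.1]
ee_rot: [0.006, -0.035, 0.999, -0.004]
force: [-1.5, 0.7, 3.6]
grip_width: 0.092
```

Call:
{"name": "play_rows", "arguments": {"plan": [[0,0,15,0,0,0,-1],[0,0,25,0,0,0,-1],[0,0,25,0,0,0,-1],[-3,10,20,0,0,-0.12,-1],[-4,14,0,0,0,-0.12,-1]]}}

```text
time_s: 20.15
eef_pos: [581.1, -300.7, 96.0]
ee_rot: [0.005, 0.089, 0.996, -0.003]
force: [1.0, -0.5, 0.4]
grip_width: 0.088
```

Call:
{"name": "play_rows", "arguments": {"plan": [[-4,14,0,0,0,-0.12,-1],[-4,14,0,0,0,-0.12,-1],[-4,14,0,0,0,-0.12,-1],[-4,14,0,0,0,-0.12,-1],[-4,14,0,0,0,-0.12,-1]]}}

```text
time_s: 20.57
eef_pos: [560.1, -228.5, 96.4]
ee_rot: [0.005, 0.391, 0.921, -0.005]
force: [0.1, 1.1, -0.5]
grip_width: 0.09
```

Call:
{"name": "play_rows", "arguments": {"plan": [[-4,14,0,0,0,-0.12,-1],[-4,14,0,0,0,-0.12,-1],[-4,14,0,0,0,-0.12,-1],[-4,14,0,0,0,-0.12,-1],[-4,4,0,0,0,-0.12,-1]]}}

```text
time_s: 20.98
eef_pos: [538.4, -163.6, 94.8]
ee_rot: [0.002, 0.654, 0.756, -0.006]
force: [0.5, 0.1, -0.4]
grip_width: 0.091
```

```bash
python3 -c "
from h import *
print(turn(-0.012),sense()['eef_pos'].round(1),sense()['force'])"
```

```text
[ 0.011 -0.005 -0.157] [ 538.4 -163.6   94.8] [ 0.51430766  0.13749494 -0.44489401]
```

Call:
{"name": "play_rows", "arguments": {"plan": [[0,2,-20,0.01,-0.005,-0.08,-1],[0,2,-20,0,0,-0.077,-1],[0,2,-15,0,0,0,-1],[0,0,-4,0,0,0,-1],[0,0,0,0,0,0,-1]]}}

```text
time_s: 21.4
eef_pos: [538.1, -155.6, 34.0]
ee_rot: [0.001, 0.716, 0.698, -0.0]
force: [-0.3, -0.0, 0.1]
grip_width: 0.091
```

```bash
cat > pp.py <<'E'
import sys
from h import *
print(turn(-0.012),sense()['eef_pos'].round(1),sense()['force'].round(2))
s=cap('scene');t=cap('top')
a=cv2.resize(s['img'][190:300,290:420],None,fx=3.4,fy=3.4,interpolation=2)
b=cv2.convertScaleAbs(cv2.resize(t['img'][190:280,310:390],None,fx=4.15,fy=4.15,interpolation=2)[:374],alpha=1.5)
o=np.hstack([a[:373],b[:373]]);cv2.imwrite(sys.argv[1],o);print(o.shape)
E
python3 pp.py pics/s6.png
```

```text
[0.001 0.001 0.013] [ 538.1 -155.6   34. ] [-0.29 -0.05  0.1 ]
(373, 774, 3)
```

View pics/s6.png

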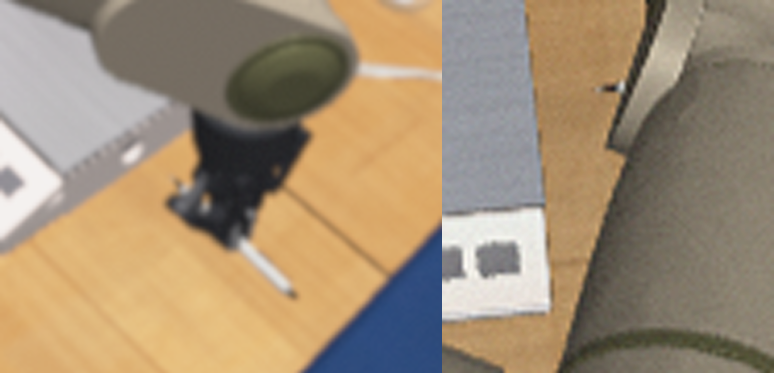

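The pen tip shows in both views, at scene crop (178,184) and top crop (598,89), with the pen pointing at the scale's side. The button is at (131,155). I'll triangulate from these.

```bash
python3 - <<'E'
from h import *
s=cap('scene');t=cap('top')
o1,d1=ray(s,[[342.2,243.8]]);o2,d2=ray(t,[[347.3,211.2]])
d1=d1[0];d2=d2[0];x=np.linalg.lstsq(np.c_[d1,-d2],o2-o1,rcond=None)[0];a=o1+d1*x[0];b=o2+d2*x[1];print('tip',a,b)
print('tip scene on z38',onz(s,[[342.2,243.8]],38),'top z38',onz(t,[[347.3,211.2]],38))
print('tail scene on z38',onz(s,[[376.3,276.5]],38))
print('mouth',onz(s,[[328.3,235.3]],34))
E
```

```text
tip [543.89351541 -90.09981517  33.09627058] [541.15019969 -88.5369655   32.44430407]
tip scene on z38 [[541.29201802 -92.6206343 ]] top z38 [[540.22926933 -87.83585844]]
tail scene on z38 [[ 535.95076788 -224.90963493]]
mouth [[534.43331166 -43.84165818]]
```

Call:
{"name": "play_rows", "arguments": {"plan": [[-1,8,-2,0,0,0.045,-1],[0,12,-1,0,0,0,-1],[0,8,0,0,0,0,-1],[0,3,0,0,0,0,-1],[0,0,0,0,0,0,-1]]}}

```text
time_s: 22.02
eef_pos: [539.5, -124.1, 35.8]
ee_rot: [0.005, 0.701, 0.714, 0.001]
force: [0.0, -0.2, 0.4]
grip_width: 0.09
```

```bash
python3 pp.py pics/s7.png
```

```text
[ 0.005  0.009 -0.03 ] [ 539.5 -124.1   35.8] [ 0.03 -0.15  0.44]
(373, 774, 3)
```

View pics/s7.png

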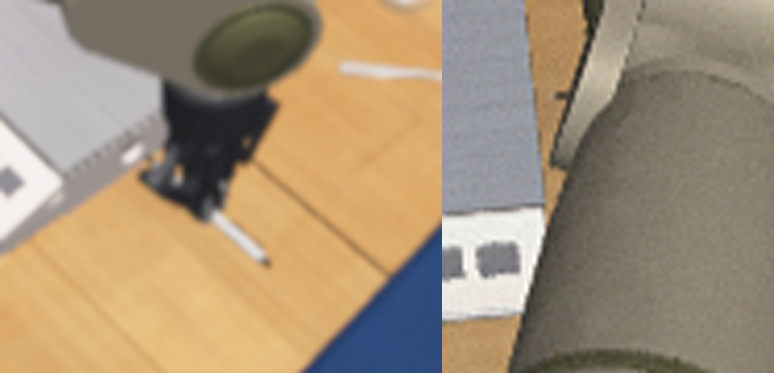

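The tip is now about 25 mm from the side, at top crop (557,97) and scene crop (150,160).

```bash
python3 - <<'E'
from h import *
s=cap('scene');t=cap('top')
o1,d1=ray(s,[[334.0,236.8]]);o2,d2=ray(t,[[337.5,213.1]])
d1=d1[0];d2=d2[0];x=np.linalg.lstsq(np.c_[d1,-d2],o2-o1,rcond=None)[0];print('tip',o1+d1*x[0],o2+d2*x[1])
print(onz(t,[[337.5,213.1]],38),onz(s,[[334.0,236.8]],38))
for p in ([537.5,-43.5,34],[537.5,-43.5,24.5],[537.5,-43.5,43.5]): q=proj(s,[p])[0];print(p,((q-[290,190])*3.4).round())
E
```

```text
tip [539.57782896 -61.46786695  40.04957494] [537.53169758 -60.31726579  39.60002593]
[[537.79320038 -60.47737426]] [[540.66366695 -60.3376901 ]]
[537.5, -43.5, 34] [133. 152.]
[537.5, -43.5, 24.5] [133. 159.]
[537.5, -43.5, 43.5] [133. 145.]
```

Call:
{"name": "play_rows", "arguments": {"plan": [[-1.5,2,-5,0,0,-0.01,-1],[-0.5,2,-2,0,0,0,-1],[-0.5,2,-1,0,0,0,-1],[-0.5,2,-1,0,0,0,-1]]}}

```text
time_s: 22.55
eef_pos: [536.1, -117.7, 25.5]
ee_rot: [0.005, 0.706, 0.709, 0.001]
force: [-0.4, 0.4, 0.0]
grip_width: 0.089
```

```bash
python3 -c "
from h import *
print(turn(0.01),sense()['eef_pos'].round(1),sense()['force'])"
```

```text
[0.006 0.009 0.006] [ 536.1 -117.7   25.5] [-0.42198784  0.41566424  0.03699488]
```

Call:
{"name": "play_rows", "arguments": {"plan": [[1.5,2,3,0,0,0,-1],[0.5,3,0,0,0,0,-1],[0,3,0,0,0,0,-1]]}}

```text
time_s: 22.8
eef_pos: [538.0, -109.0, 28.4]
ee_rot: [0.005, 0.706, 0.709, 0.001]
force: [0.1, -0.2, 0.5]
grip_width: 0.089
```

Call:
{"name": "play_rows", "arguments": {"plan": [[0,3,0.7,0,0,0,-1],[0,3,0,0,0,0,-1],[0,2.5,0,0,0,0,-1]]}}

```text
time_s: 23.05
eef_pos: [538.7, -101.6, 29.8]
ee_rot: [0.007, 0.705, 0.709, 0.0]
force: [-1.2, -17.2, -1.0]
grip_width: 0.093
```

Call:
{"name": "play_rows", "arguments": {"plan": [[0,0,0,0,0,0,-1],[0,0,0,0,0,0,-1],[0,0,0,0,0,0,-1]]}}

```text
time_s: 23.3
eef_pos: [539.5, -102.8, 30.6]
ee_rot: [0.009, 0.705, 0.709, -0.0]
force: [-0.1, -3.4, 0.0]
grip_width: 0.093
```

```bash
python3 pp.py pics/s8.png
```

```text
[ 0.014  0.013 -0.019] [ 539.5 -102.8   30.6] [-0.09 -3.43  0.04]
(373, 774, 3)
```

View pics/s8.png

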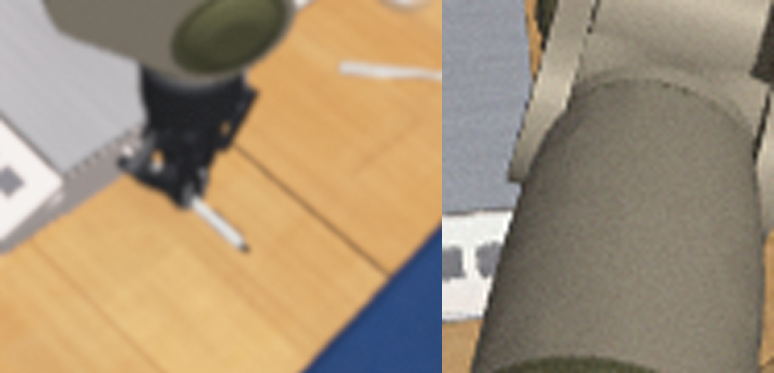

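The tip is hidden behind the fingers, and the tail is at scene crop (247,249). I'll back off in small steps and read the force to tell spring from rim.

Call:
{"name": "play_rows", "arguments": {"plan": [[-0.3,-1,-0.7,0,0,0,-1]]}}

```text
time_s: 23.48
eef_pos: [539.3, -103.7, 30.0]
ee_rot: [0.01, 0.705, 0.709, -0.0]
force: [0.2, -1.8, 0.3]
grip_width: 0.095
```

Call:
{"name": "play_rows", "arguments": {"plan": [[-0.3,-1,-0.7,0,0,0,-1]]}}

```text
time_s: 23.57
eef_pos: [539.1, -104.6, 29.2]
ee_rot: [0.009, 0.705, 0.709, 0.0]
force: [1.0, -3.1, 0.9]
grip_width: 0.088
```

Call:
{"name": "play_rows", "arguments": {"plan": [[-0.3,-1,-0.7,0,0,0,-1]]}}

```text
time_s: 23.65
eef_pos: [538.7, -105.5, 28.5]
ee_rot: [0.009, 0.705, 0.709, 0.0]
force: [0.7, -2.4, 0.9]
grip_width: 0.097
```

Call:
{"name": "play_rows", "arguments": {"plan": [[-0.3,-1.5,-0.3,0,0,0,-1]]}}

```text
time_s: 23.73
eef_pos: [538.3, -106.8, 28.0]
ee_rot: [0.009, 0.705, 0.709, 0.0]
force: [0.9, -1.3, 0.1]
grip_width: 0.092
```

Call:
{"name": "play_rows", "arguments": {"plan": [[-0.3,-1.5,-0.3,0,0,0,-1]]}}

```text
time_s: 23.82
eef_pos: [537.9, -108.2, 27.6]
ee_rot: [0.009, 0.705, 0.709, 0.0]
force: [0.4, -0.4, 0.3]
grip_width: 0.085
```

```bash
python3 - <<'E'
from h import *
s=cap('scene')
f=lambda u,v:[[290+u/3.4,190+v/3.4]]
print(onz(s,f(268,264),40),onz(s,f(247,249),34.8))
E
```

```text
[[ 539.6787759  -194.52600769]] [[ 540.0791941  -172.23675266]]
```

The force falls off gradually over about 5 mm (the spring), so the button was being pressed. Now a firm press held for more than 1 s.

Call:
{"name": "play_rows", "arguments": {"plan": [[0.2,2.5,1.5,0,0,0,-1],[0,2,0,0,0,0,-1],[-0.2,1.5,0,0,0,0,-1],[-0.2,0.6,-0.2,0,0,0,-1],[-0.2,0.6,-0.2,0,0,0,-1]]}}

```text
time_s: 24.28
eef_pos: [537.7, -102.3, 29.0]
ee_rot: [0.01, 0.705, 0.709, -0.001]
force: [-0.1, -6.9, -0.8]
grip_width: 0.09
```

Call:
{"name": "play_rows", "arguments": {"plan": [[-0.2,0.5,-0.3,0,0,0,-1],[-0.2,0.5,-0.3,0,0,0,-1],[-0.2,0.5,-0.3,0,0,0,-1],[-0.2,0.5,-0.3,0,0,0,-1],[-0.2,0.5,-0.3,0,0,0,-1]]}}

```text
time_s: 24.7
eef_pos: [538.0, -102.4, 28.8]
ee_rot: [0.014, 0.704, 0.71, -0.002]
force: [-0.0, -5.9, 0.3]
grip_width: 0.09
```

Call:
{"name": "play_rows", "arguments": {"plan": [[-0.2,0.5,-0.3,0,0,0,-1],[-0.2,0.5,-0.3,0,0,0,-1],[-0.2,0.5,-0.3,0,0,0,-1],[-0.2,0.5,-0.3,0,0,0,-1],[-0.2,0.5,-0.3,0,0,0,-1]]}}

```text
time_s: 25.12
eef_pos: [538.3, -102.4, 28.9]
ee_rot: [0.018, 0.703, 0.711, -0.003]
force: [0.7, -5.5, 0.9]
grip_width: 0.09
```

Call:
{"name": "play_rows", "arguments": {"plan": [[-0.2,0.5,-0.3,0,0,0,-1],[-0.2,0.5,-0.3,0,0,0,-1],[-0.2,0.5,-0.3,0,0,0,-1],[-0.2,0.5,-0.3,0,0,0,-1],[-0.2,0.5,-0.3,0,0,0,-1]]}}

```text
time_s: 25.53
eef_pos: [538.5, -102.4, 29.1]
ee_rot: [0.022, 0.703, 0.711, -0.004]
force: [-0.5, -5.1, 1.1]
grip_width: 0.088
```

Call:
{"name": "play_rows", "arguments": {"plan": [[-0.3,-1,-0.6,0,0.01,0,-1]]}}

```text
time_s: 25.62
eef_pos: [538.2, -103.4, 28.7]
ee_rot: [0.018, 0.703, 0.711, -0.007]
force: [-0.1, -1.7, -1.7]
grip_width: 0.091
```

Call:
{"name": "play_rows", "arguments": {"plan": [[-0.3,-1,-0.6,0,0.01,0,-1]]}}

```text
time_s: 25.7
eef_pos: [537.8, -104.4, 28.2]
ee_rot: [0.014, 0.703, 0.711, -0.011]
force: [0.2, -0.6, 0.9]
grip_width: 0.091
```

Call:
{"name": "play_rows", "arguments": {"plan": [[-0.3,-0.5,-0.3,0,0.01,0,-1]]}}

```text
time_s: 25.78
eef_pos: [537.5, -104.8, 27.9]
ee_rot: [0.011, 0.703, 0.711, -0.015]
force: [1.1, -2.0, 0.8]
grip_width: 0.088
```

Call:
{"name": "play_rows", "arguments": {"plan": [[-0.3,-0.5,-0.3,0,0.01,0,-1]]}}

```text
time_s: 25.87
eef_pos: [537.2, -105.3, 27.6]
ee_rot: [0.007, 0.703, 0.711, -0.019]
force: [-0.2, -2.2, 1.2]
grip_width: 0.094
```

Call:
{"name": "play_rows", "arguments": {"plan": [[-0.3,-0.5,-0.3,0,0,0,-1]]}}

```text
time_s: 25.95
eef_pos: [537.1, -105.7, 27.2]
ee_rot: [0.006, 0.702, 0.711, -0.019]
force: [-0.3, -1.7, 0.6]
grip_width: 0.092
```

Call:
{"name": "play_rows", "arguments": {"plan": [[-0.3,-0.5,-0.3,0,0,0,-1]]}}

```text
time_s: 26.03
eef_pos: [536.9, -106.1, 26.9]
ee_rot: [0.006, 0.702, 0.712, -0.019]
force: [-0.0, -1.0, 0.9]
grip_width: 0.093
```

Call:
{"name": "play_rows", "arguments": {"plan": [[-0.3,-1,-0.3,0,0,0,-1]]}}

```text
time_s: 26.12
eef_pos: [536.6, -107.0, 26.5]
ee_rot: [0.006, 0.702, 0.712, -0.019]
force: [0.8, -1.2, 0.7]
grip_width: 0.089
```

Call:
{"name": "play_rows", "arguments": {"plan": [[-0.3,-1,-0.3,0,0,0,-1]]}}

```text
time_s: 26.2
eef_pos: [536.2, -107.9, 26.1]
ee_rot: [0.006, 0.702, 0.712, -0.019]
force: [0.9, 0.2, 0.3]
grip_width: 0.09
```

The spring signature is clear (about 2 N fading to 0 over some 4.5 mm), so press 1 is done. Next I'll return the pen to the notebook.

Call:
{"name": "play_rows", "arguments": {"plan": [[0,-15,1,0,0,0,-1],[0,-25,3,0,0,0,-1],[0,-15,15,0,0,0,-1],[0,-5,25,0,0,0,-1],[0,0,20,0,0,0,-1]]}}

```text
time_s: 26.62
eef_pos: [532.2, -167.5, 86.8]
ee_rot: [-0.001, 0.702, 0.712, -0.02]
force: [0.0, 0.0, -0.1]
grip_width: 0.094
```

```bash
python3 -c "
from h import *
print(turn(0.01),sense()['eef_pos'].round(1))"
```

```text
[ 0.027 -0.029 -0.005] [ 532.2 -167.5   86.8]
```

Call:
{"name": "play_rows", "arguments": {"plan": [[4,-12,0,0.027,-0.029,0.11,-1],[4,-12,0,0,0,0.12,-1],[4,-12,0,0,0,0.12,-1],[4,-12,0,0,0,0.12,-1],[4,-12,0,0,0,0.12,-1]]}}

```text
time_s: 27.03
eef_pos: [553.2, -228.1, 91.4]
ee_rot: [0.003, 0.455, 0.89, 0.003]
force: [-0.3, -0.4, 0.1]
grip_width: 0.089
```

Call:
{"name": "play_rows", "arguments": {"plan": [[4,-12,0,0,0,0.12,-1],[4,-12,0,0,0,0.12,-1],[4,-12,0,0,0,0.12,-1],[4,-12,0,0,0,0.12,-1],[4,-12,0,0,0,0.12,-1]]}}

```text
time_s: 27.45
eef_pos: [572.7, -289.4, 89.9]
ee_rot: [-0.0, 0.159, 0.987, 0.006]
force: [-0.5, -0.3, 0.1]
grip_width: 0.092
```

Call:
{"name": "play_rows", "arguments": {"plan": [[4,-12,0,0,0,0.12,-1],[4,-8,0,0,0,0.12,-1],[4,0,0,0,0,0.12,-1],[0,0,0,0,0,0,-1]]}}

```text
time_s: 27.78
eef_pos: [584.4, -311.6, 88.1]
ee_rot: [-0.003, -0.029, 1.0, 0.007]
force: [0.3, -0.6, -0.7]
grip_width: 0.092
```

```bash
python3 -c "
from h import *
print(turn(1.64),sense()['eef_pos'].round(1))"
```

```text
[-0.014 -0.006  0.011] [ 584.4 -311.6   88.1]
```

Call:
{"name": "play_rows", "arguments": {"plan": [[4,-8,-25,-0.014,-0.006,0.01,-1],[1,-4,-25,0,0,0,-1],[0,0,-15,0,0,0,-1],[0,0,-4,0,0,0,-1],[0,0,-1,0,0,0,-1]]}}

```text
time_s: 28.2
eef_pos: [589.0, -322.6, 15.9]
ee_rot: [0.001, -0.026, 1.0, 0.0]
force: [-0.7, -0.5, -0.7]
grip_width: 0.088
```

Call:
{"name": "play_rows", "arguments": {"plan": [[0,0,-3,0,0,0,-1],[0,0,-1,0,0,0,-1]]}}

```text
time_s: 28.37
eef_pos: [589.0, -322.3, 12.7]
ee_rot: [0.001, -0.025, 1.0, 0.0]
force: [-0.3, 1.0, -0.0]
grip_width: 0.091
```

Call:
{"name": "play_rows", "arguments": {"plan": [[0,0,-1,0,0,0,-0.7],[0,0,0,0,0,0,-0.4],[0,0,0,0,0,0,-0.4],[0,0,15,0,0,0,-0.4],[0,0,30,0,0,0,0]]}}

```text
time_s: 28.78
eef_pos: [587.6, -320.9, 54.9]
ee_rot: [-0.001, -0.024, 1.0, 0.002]
force: [-0.1, 0.5, 0.2]
grip_width: 0.43
```

Call:
{"name": "play_rows", "arguments": {"plan": [[0,0,35,0,0,0,0],[-20,0,30,0,0,0,0],[-35,-8,10,0,0,0,0],[-38,-8,0,0,0,0,0],[-38,-8,0,0,0,0,0]]}}

```text
time_s: 29.2
eef_pos: [459.3, -344.4, 141.1]
ee_rot: [0.005, -0.027, 1.0, -0.003]
force: [0.0, -1.1, -0.5]
grip_width: 0.503
```

```bash
python3 -c "
from h import *
print(turn(1.57),sense()['eef_pos'].round(1))
s=cap('scene');t=cap('top')
o=np.hstack([cv2.resize(s['img'][245:375,350:480],(400,400),interpolation=2),cv2.resize(t['img'][140:265,385:475],(288,400),interpolation=2)]);cv2.imwrite('pics/s9.png',o)"
```

```text
[ 0.007  0.009 -0.055] [ 459.3 -344.4  141.1]
```

View pics/s9.png

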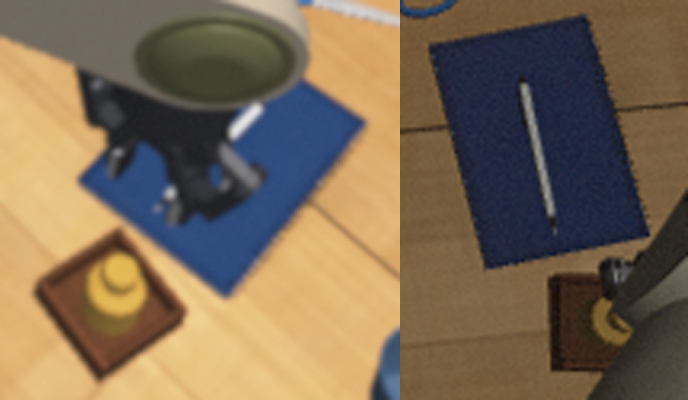

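The pen lies on the notebook (top crop (523,80)–(555,232)) and the weight stands in its case, knob at scene crop (121,272).

```bash
python3 - <<'E'
from h import *
s=cap('scene');t=cap('top')
print('top',onz(t,[np.array([257,380])/3.835+[388,140]-.4],75),'scene',onz(s,[np.array([121,272])*.325+[350,245]-.4],75))
q=proj(s,[[432,-354,75]]);print(((q-[350,245])/.325))
E
```

```text
top [[ 432.63355908 -352.50531866]] scene [[ 432.67090978 -356.8797014 ]]
[[116.15536432 268.49552487]]
```

Call:
{"name": "play_rows", "arguments": {"plan": [[-13,-5,-5,0.007,0.009,-0.05,0.3],[-13,-5,-20,0,0,0,0.3],[0,0,-20,0,0,0,0.3],[0,0,0,0,0,0,0.3],[0,0,0,0,0,0,0.3]]}}

```text
time_s: 29.82
eef_pos: [438.8, -355.1, 96.0]
ee_rot: [0.002, -0.002, 1.0, -0.001]
force: [-0.2, -0.8, 0.4]
grip_width: 0.649
```

```bash
python3 -c "
from h import *
print(turn(1.57),sense()['eef_pos'].round(1))"
```

```text
[ 0.002  0.004 -0.005] [ 438.8 -355.1   96. ]
```

Call:
{"name": "play_rows", "arguments": {"plan": [[-6,0,-20,0,0,0,0.3],[-1,0,-16,0,0,0,0.3],[0,0,-4,0,0,0,0.3],[0,0,-1,0,0,0,0.3]], "grip_force": 50}}

```text
time_s: 30.15
eef_pos: [436.5, -355.8, 58.0]
ee_rot: [0.004, -0.004, 1.0, -0.004]
force: [0.6, 0.2, 0.9]
grip_width: 0.654
```

Call:
{"name": "play_rows", "arguments": {"plan": [[-4,1,-5,0,0,0,0],[0,0,-1,0,0,0,-0.2],[0,0,-1,0,0,0,-1],[0,0,-0.5,0,0,0,-1],[0,0,-0.5,0,0,0,-1]]}}

```text
time_s: 30.57
eef_pos: [434.5, -355.3, 53.6]
ee_rot: [0.006, -0.005, 1.0, -0.006]
force: [-2.1, 2.1, 0.5]
grip_width: 0.29
```

Call:
{"name": "play_rows", "arguments": {"plan": [[0,0,-0.5,0,0,0,-1],[0,0,-0.5,0,0,0,-1],[0,0,0,0,0,0,-1],[0,0,0,0,0,0,-1]]}}

```text
time_s: 30.9
eef_pos: [434.4, -355.3, 53.6]
ee_rot: [0.006, -0.005, 1.0, -0.006]
force: [-1.0, 0.4, 1.2]
grip_width: 0.291
```

Call:
{"name": "play_rows", "arguments": {"plan": [[0,0,15,0,0,0,-1],[0,0,25,0,0,0,-1],[0,0,35,0,0,0,-1],[0,5,35,0,0,0,-1],[8,20,10,0,0,0,-1]], "grip_force": 80}}

```text
time_s: 31.32
eef_pos: [439.0, -329.5, 171.0]
ee_rot: [0.002, -0.003, 1.0, -0.001]
force: [1.4, -1.3, -3.6]
grip_width: 0.278
```

Call:
{"name": "play_rows", "arguments": {"plan": [[10,30,0,0,0,0,-1],[10,30,0,0,0,0,-1],[10,30,0,0,0,0,-1],[10,30,0,0,0,0,-1],[10,30,0,0,0,0,-1]]}}

```text
time_s: 31.73
eef_pos: [489.9, -176.8, 171.9]
ee_rot: [0.004, 0.0, 1.0, -0.003]
force: [0.7, -0.3, -4.5]
grip_width: 0.281
```

Call:
{"name": "play_rows", "arguments": {"plan": [[10,32,0,0,0,0,-1],[10,32,0,0,0,0,-1],[10,32,0,0,0,0,-1],[10,32,0,0,0,0,-1],[10,30,0,0,0,0,-1]]}}

```text
time_s: 32.15
eef_pos: [540.1, -10.2, 168.3]
ee_rot: [0.002, 0.001, 1.0, -0.002]
force: [1.1, -0.6, -5.8]
grip_width: 0.272
```

```bash
python3 -c "
from h import *
print(turn(1.57),sense()['eef_pos'].round(1),sense()['grip_width'],sense()['force'])"
```

```text
[0.004 0.004 0.001] [540.1 -10.2 168.3] 0.2722522047451486 [ 1.08226765 -0.55708079 -5.75274834]
```

Call:
{"name": "play_rows", "arguments": {"plan": [[12,26,0,0,0,0,-1],[11,26,-5,0,0,0,-1],[5,12,-15,0,0,0,-1],[0,0,-15,0,0,0,-1],[0,0,-4,0,0,0,-1]]}}

```text
time_s: 32.57
eef_pos: [569.5, 64.8, 124.9]
ee_rot: [0.001, -0.003, 1.0, -0.001]
force: [-0.1, 0.0, -5.2]
grip_width: 0.275
```

```bash
python3 -c "
from h import *
print(turn(1.57),sense()['eef_pos'].round(1),sense()['grip_width'],sense()['force'])"
```

```text
[ 0.001  0.003 -0.007] [569.5  64.8 124.9] 0.2748659107249635 [-0.14513587  0.00708645 -5.17158996]
```

Call:
{"name": "play_rows", "arguments": {"plan": [[0.5,-4,-5,0,0,0,-1],[0,0,-3,0,0,0,-1],[0,0,-1.5,0,0,0,-1]]}}

```text
time_s: 32.82
eef_pos: [569.4, 59.9, 113.4]
ee_rot: [-0.0, -0.003, 1.0, -0.001]
force: [-1.1, 1.4, -4.8]
grip_width: 0.279
```

Call:
{"name": "play_rows", "arguments": {"plan": [[0,0,-1.5,0,0,0,-1]]}}

```text
time_s: 32.9
eef_pos: [569.8, 59.6, 112.9]
ee_rot: [0.001, -0.002, 1.0, -0.0]
force: [-4.0, 4.3, 12.1]
grip_width: 0.278
```

Call:
{"name": "play_rows", "arguments": {"plan": [[0,0,-1.5,0,0,0,-1]]}}

```text
time_s: 32.98
eef_pos: [570.3, 59.5, 113.1]
ee_rot: [0.002, -0.002, 1.0, 0.0]
force: [-4.1, 4.3, 7.6]
grip_width: 0.281
```

Call:
{"name": "play_rows", "arguments": {"plan": [[0,0,0.5,0,0,0,-0.3],[0,0,0,0,0,0,0.2],[0,0,0,0,0,0,0.4],[0,0,0,0,0,0,0.4],[0,0,10,0,0,0,0.4]]}}

```text
time_s: 33.4
eef_pos: [571.8, 57.6, 126.6]
ee_rot: [0.005, -0.001, 1.0, -0.0]
force: [-0.1, -0.1, -0.4]
grip_width: 0.697
```

Call:
{"name": "play_rows", "arguments": {"plan": [[0,0,30,0,0,0,0.4],[0,0,35,0,0,0,0.4],[0,0,25,0,0,0,0.4],[3,-35,5,0,0,0,0],[3,-38,0,0,0,0,0]]}}

```text
time_s: 33.82
eef_pos: [577.3, -12.0, 231.9]
ee_rot: [0.007, -0.004, 1.0, -0.001]
force: [0.6, -0.2, -0.7]
grip_width: 0.501
```

Call:
{"name": "play_rows", "arguments": {"plan": [[2,-38,0,0,0,0,0],[2,-38,0,0,0,0,0],[2,-38,0,0,0,0,0],[2,-38,0,0,0,0,0],[2,-38,0,0,0,0,0]]}}

```text
time_s: 34.23
eef_pos: [587.3, -209.8, 239.8]
ee_rot: [0.012, -0.006, 1.0, -0.002]
force: [1.1, -0.4, 0.1]
grip_width: 0.502
```

```bash
python3 - <<'E'
from h import *
print(turn(1.64),sense()['eef_pos'].round(1))
s=cap('scene');t=cap('top')
hsv=cv2.cvtColor(s['img'][245:345,370:475],cv2.COLOR_BGR2HSV);w=cv2.inRange(hsv,(0,0,140),(180,90,255))
for k in cv2.findContours(w,0,2)[0]:
    if cv2.contourArea(k)>15:
        P=onz(s,k.reshape(-1,2)+[370,245],18);print(cv2.contourArea(k),P[np.argmin(P[:,0])],P[np.argmax(P[:,0])])
cv2.imwrite('pics/s10.png',np.hstack([cv2.resize(s['img'][160:345,240:475],(508,400),interpolation=2),cv2.resize(t['img'][158:278,242:322],(267,400),interpolation=2)]))
E
```

```text
[0.004 0.023 0.057] [ 587.3 -209.8  239.8]
177.0 [ 531.84927136 -331.81433392] [ 653.46596799 -318.35302711]
88.0 [ 734.69098745 -284.94952495] [ 814.73850821 -333.58997575]
```

View pics/s10.png

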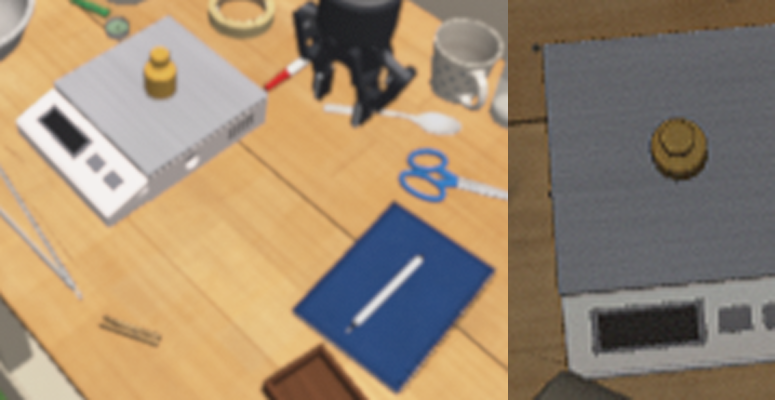

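The weight stands upright near the pan's middle (scene crop (160,72)) and the pen is in place on the notebook. I'll pick the pen up again.

Call:
{"name": "play_rows", "arguments": {"plan": [[0,-38,-30,0,0.023,0.057,-0.3],[0,-38,-35,0,0,0,-0.3],[0,-38,-38,0,0,0,-0.3],[0,0,-38,0,0,0,-0.3],[0,0,-20,0,0,0,-0.3]]}}

```text
time_s: 34.75
eef_pos: [588.4, -311.9, 100.6]
ee_rot: [0.007, -0.033, 0.999, -0.008]
force: [-0.2, 0.8, -1.0]
grip_width: 0.344
```

```bash
python3 -c "
from h import *
print(turn(1.64),sense()['eef_pos'].round(1))"
```

```text
[0.015 0.014 0.003] [ 588.4 -311.9  100.6]
```

Call:
{"name": "play_rows", "arguments": {"plan": [[1,-10,-20,0.015,0.014,0,-0.3],[0,-2,-25,0,0,0,-0.3],[0,0,-15,0,0,0,-0.3],[0,0,-3,0,0,0,-0.3],[0,0,-1,0,0,0,-0.3]], "grip_force": 40}}

```text
time_s: 35.17
eef_pos: [588.2, -323.2, 31.9]
ee_rot: [-0.002, -0.033, 0.999, 0.002]
force: [-0.3, 0.7, 0.5]
grip_width: 0.351
```

```bash
python3 -c "
from h import *
print(turn(1.64),sense()['eef_pos'].round(1))"
```

```text
[-0.004 -0.005  0.004] [ 588.2 -323.2   31.9]
```

Call:
{"name": "play_rows", "arguments": {"plan": [[1,-1,-12,0,0,0,-0.3],[0,0,-6,0,0,0,-0.3],[0,0,-1,0,0,0,-0.4]]}}

```text
time_s: 35.42
eef_pos: [590.9, -324.4, 15.0]
ee_rot: [-0.001, -0.033, 0.999, 0.001]
force: [0.2, 0.4, 0.2]
grip_width: 0.301
```

Call:
{"name": "play_rows", "arguments": {"plan": [[-1,0,-3,0,0,0,-0.5],[0,0,-1.5,0,0,0,-1],[0,0,-1,0,0,0,-1],[0,0,-1,0,0,0,-1],[0,0,-1,0,0,0,-1]]}}

```text
time_s: 35.83
eef_pos: [591.0, -325.0, 11.3]
ee_rot: [0.001, -0.033, 0.999, -0.001]
force: [-3.1, 1.1, 6.3]
grip_width: 0.09
```

Call:
{"name": "play_rows", "arguments": {"plan": [[0,0,-0.7,0,0,0,-1],[0,0,-0.5,0,0,0,-1],[0,0,-0.5,0,0,0,-1]]}}

```text
time_s: 36.08
eef_pos: [591.3, -325.2, 11.3]
ee_rot: [0.001, -0.034, 0.999, -0.002]
force: [-3.0, 1.5, 5.6]
grip_width: 0.094
```

```bash
python3 -c "
from h import *
print(turn(1.64),sense()['eef_pos'].round(1))"
```

```text
[0.003 0.003 0.002] [ 591.3 -325.2   11.3]
```

Call:
{"name": "play_rows", "arguments": {"plan": [[0,0,15,0,0,0,-1],[0,0,25,0,0,0,-1],[0,0,25,0,0,0,-1],[-3,10,20,0,0,-0.12,-1],[-4,13,0,0,0,-0.12,-1]]}}

```text
time_s: 36.5
eef_pos: [583.3, -302.8, 96.3]
ee_rot: [0.001, 0.09, 0.996, 0.0]
force: [0.8, -0.2, 0.0]
grip_width: 0.09
```

Call:
{"name": "play_rows", "arguments": {"plan": [[-4,13,0,0,0,-0.12,-1],[-4,13,0,0,0,-0.12,-1],[-4,13,0,0,0,-0.12,-1],[-4,13,0,0,0,-0.12,-1],[-4,13,0,0,0,-0.12,-1]]}}

```text
time_s: 36.92
eef_pos: [563.0, -235.9, 97.0]
ee_rot: [0.003, 0.392, 0.92, -0.001]
force: [0.6, 0.2, 0.0]
grip_width: 0.094
```

Call:
{"name": "play_rows", "arguments": {"plan": [[-4,13,0,0,0,-0.12,-1],[-4,13,0,0,0,-0.12,-1],[-4,13,0,0,0,-0.12,-1],[-4,13,0,0,0,-0.12,-1],[-4,4,0,0,0,-0.1,-1]]}}

```text
time_s: 37.33
eef_pos: [542.0, -175.7, 95.7]
ee_rot: [0.003, 0.648, 0.762, -0.002]
force: [-0.8, 0.0, 0.3]
grip_width: 0.093
```

```bash
python3 -c "
from h import *
print(turn(0.01),sense()['eef_pos'].round(1),sense()['grip_width'])"
```

```text
[ 0.007  0.001 -0.151] [ 542.  -175.7   95.7] 0.09309465439044115
```

Call:
{"name": "play_rows", "arguments": {"plan": [[-1,5,-20,0.007,0,-0.08,-1],[-1,10,-20,0,0,-0.07,-1],[-1,8,-15,0,0,0,-1],[0,8,-6,0,0,0,-1],[0,5,-1,0,0,0,-1]]}}

```text
time_s: 37.75
eef_pos: [539.2, -137.8, 32.1]
ee_rot: [0.003, 0.708, 0.706, 0.001]
force: [0.2, -0.2, -0.6]
grip_width: 0.094
```

```bash
python3 pp.py pics/s11.png; python3 -c "
from h import *
print(turn(0.01))"
```

```text
[ 0.002  0.005 -0.009] [ 539.2 -137.8   32.1] [ 0.18 -0.21 -0.57]
(373, 774, 3)
[0.003 0.007 0.012]
```

View pics/s11.png

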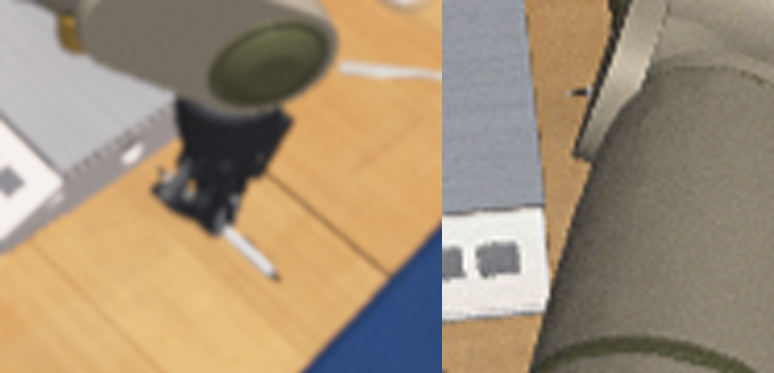

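The tip is at top crop (570,92) and scene crop (164,171), lined up about as it was for the first press.

```bash
python3 - <<'E'
from h import *
s=cap('scene');t=cap('top')
o1,d1=ray(s,[[338.0,240.0]]);o2,d2=ray(t,[[340.6,211.9]])
d1=d1[0];d2=d2[0];x=np.linalg.lstsq(np.c_[d1,-d2],o2-o1,rcond=None)[0];print('tip',o1+d1*x[0],o2+d2*x[1],onz(t,[[340.6,211.9]],36),sense()['eef_pos'])
E
```

```text
tip [544.97599897 -72.14015397  31.39286081] [541.44372265 -70.13272694  30.58954007] [[540.54693856 -69.54558457]] [ 540.2781307  -139.20000291   34.0721977 ]
```

Call:
{"name": "play_rows", "arguments": {"plan": [[-2,6,-4,0,0,0.015,-1],[-0.5,6,-1,0,0,0,-1],[0,6,0,0,0,0,-1],[0,5,0,0,0,0,-1]]}}

```text
time_s: 38.28
eef_pos: [538.7, -116.6, 30.7]
ee_rot: [0.007, 0.703, 0.711, 0.002]
force: [-0.0, 0.6, 0.1]
grip_width: 0.089
```

Call:
{"name": "play_rows", "arguments": {"plan": [[-0.8,2.5,-1,0,0,0,-1],[-0.2,2.5,-0.3,0,0,0,-1]]}}

```text
time_s: 38.45
eef_pos: [537.8, -110.4, 29.7]
ee_rot: [0.007, 0.703, 0.712, 0.003]
force: [-0.1, -0.4, -0.2]
grip_width: 0.092
```

Call:
{"name": "play_rows", "arguments": {"plan": [[-0.2,2,0,0,0,0,-1]]}}

```text
time_s: 38.53
eef_pos: [537.7, -108.1, 29.8]
ee_rot: [0.007, 0.702, 0.712, 0.003]
force: [0.2, -1.7, -0.7]
grip_width: 0.091
```

Call:
{"name": "play_rows", "arguments": {"plan": [[-0.2,1.5,0,0,0,0,-1]]}}

```text
time_s: 38.62
eef_pos: [537.7, -106.5, 29.9]
ee_rot: [0.007, 0.702, 0.712, 0.003]
force: [-0.0, -1.6, -0.4]
grip_width: 0.094
```

Call:
{"name": "play_rows", "arguments": {"plan": [[-0.2,1,0,0,0,0,-1]]}}

```text
time_s: 38.7
eef_pos: [537.7, -105.6, 30.0]
ee_rot: [0.008, 0.702, 0.712, 0.003]
force: [0.2, -1.5, -0.3]
grip_width: 0.092
```

In the spring travel; continue to the stop and hold.

Call:
{"name": "play_rows", "arguments": {"plan": [[-0.2,1.3,-0.1,0,0,0,-1],[-0.2,1.3,-0.1,0,0,0,-1],[-0.2,1,-0.2,0,0,0,-1]]}}

```text
time_s: 38.95
eef_pos: [537.7, -103.4, 30.1]
ee_rot: [0.01, 0.702, 0.712, 0.002]
force: [0.7, -6.3, -0.6]
grip_width: 0.091
```

Call:
{"name": "play_rows", "arguments": {"plan": [[-0.2,0.6,-0.2,0,0,0,-1],[-0.2,0.6,-0.3,0,0,0,-1],[-0.2,0.6,-0.3,0,0,0,-1],[-0.2,0.6,-0.3,0,0,0,-1],[-0.2,0.6,-0.3,0,0,0,-1]]}}

```text
time_s: 39.37
eef_pos: [537.8, -103.4, 29.6]
ee_rot: [0.013, 0.703, 0.711, 0.002]
force: [0.5, -5.6, -0.4]
grip_width: 0.09
```

Call:
{"name": "play_rows", "arguments": {"plan": [[-0.2,0.5,-0.3,0,0,0,-1],[-0.2,0.5,-0.3,0,0,0,-1],[-0.2,0.5,-0.3,0,0,0,-1],[-0.2,0.5,-0.3,0,0,0,-1],[-0.2,0.5,-0.3,0,0,0,-1]]}}

```text
time_s: 39.78
eef_pos: [537.9, -103.5, 29.3]
ee_rot: [0.015, 0.703, 0.711, 0.001]
force: [0.5, -6.1, 1.5]
grip_width: 0.092
```

Call:
{"name": "play_rows", "arguments": {"plan": [[-0.2,0.5,-0.3,0,0,0,-1],[-0.2,0.5,-0.3,0,0,0,-1],[-0.2,0.5,-0.3,0,0,0,-1],[-0.2,0.5,-0.3,0,0,0,-1],[-0.2,0.5,-0.3,0,0,0,-1]]}}

```text
time_s: 40.2
eef_pos: [537.9, -103.5, 29.1]
ee_rot: [0.018, 0.703, 0.711, 0.001]
force: [0.6, -4.9, 2.5]
grip_width: 0.093
```

Press 2 was held for 1.25 s at the stop. Now the pen goes back to the notebook.

Call:
{"name": "play_rows", "arguments": {"plan": [[0,-8,-0.5,0,0,0,-1],[0,-25,1,0,0,0,-1],[0,-20,10,0,0,0,-1],[0,-5,25,0,0,0,-1],[0,0,20,0,0,0,-1]]}}

```text
time_s: 40.62
eef_pos: [534.4, -162.2, 81.4]
ee_rot: [0.011, 0.703, 0.711, 0.0]
force: [0.4, -0.7, 0.6]
grip_width: 0.095
```

```bash
python3 -c "
from h import *
print(turn(0.01),sense()['eef_pos'].round(1))"
```

```text
[ 0.015  0.017 -0.002] [ 534.4 -162.2   81.4]
```

Call:
{"name": "play_rows", "arguments": {"plan": [[4,-12,1,0.015,0.017,0.11,-1],[4,-12,1,0,0,0.12,-1],[4,-12,0,0,0,0.12,-1],[4,-12,0,0,0,0.12,-1],[4,-12,0,0,0,0.12,-1]]}}

```text
time_s: 41.03
eef_pos: [555.1, -224.4, 87.6]
ee_rot: [-0.0, 0.456, 0.89, 0.003]
force: [0.4, 0.1, -0.0]
grip_width: 0.087
```

Call:
{"name": "play_rows", "arguments": {"plan": [[4,-12,0,0,0,0.12,-1],[4,-12,0,0,0,0.12,-1],[4,-12,0,0,0,0.12,-1],[4,-12,0,0,0,0.12,-1],[4,-12,0,0,0,0.12,-1]]}}

```text
time_s: 41.45
eef_pos: [574.4, -287.4, 85.9]
ee_rot: [-0.004, 0.161, 0.987, 0.005]
force: [0.1, 0.7, 0.1]
grip_width: 0.088
```

Call:
{"name": "play_rows", "arguments": {"plan": [[4,-12,0,0,0,0.12,-1],[4,-10,0,0,0,0.12,-1],[4,-8,0,0,0,0.12,-1],[0,-2,-10,0,0,0,-1],[0,0,-10,0,0,0,-1]]}}

```text
time_s: 41.87
eef_pos: [586.2, -323.7, 64.2]
ee_rot: [-0.005, -0.026, 1.0, 0.006]
force: [0.5, 0.1, -0.5]
grip_width: 0.091
```

```bash
python3 -c "
from h import *
print(turn(1.64),sense()['eef_pos'].round(1))"
```

```text
[-0.011 -0.01   0.018] [ 586.2 -323.7   64.2]
```

Call:
{"name": "play_rows", "arguments": {"plan": [[2,0,-20,-0.011,-0.01,0.018,-1],[0,0,-18,0,0,0,-1],[0,0,-8,0,0,0,-1],[0,0,-2,0,0,0,-1],[0,0,-1,0,0,0,-1]]}}

```text
time_s: 42.28
eef_pos: [586.4, -321.6, 11.0]
ee_rot: [-0.001, -0.027, 1.0, 0.002]
force: [-4.1, 1.8, 14.4]
grip_width: 0.091
```

Contact with the cover. Release and go to the weight.

Call:
{"name": "play_rows", "arguments": {"plan": [[0,0,0.5,0,0,0,-0.7],[0,0,0,0,0,0,-0.4],[0,0,0,0,0,0,-0.4],[0,0,15,0,0,0,-0.4],[0,0,30,0,0,0,0]]}}

```text
time_s: 42.7
eef_pos: [583.3, -318.3, 51.2]
ee_rot: [-0.006, -0.024, 1.0, 0.006]
force: [-0.8, -0.2, -1.0]
grip_width: 0.421
```

Call:
{"name": "play_rows", "arguments": {"plan": [[0,0,40,0,0,0,0],[0,0,40,0,0,0,0],[0,10,38,0,0,0,0],[0,38,10,0,0,0,0.3],[0,40,0,0,0,0,0.3]]}}

```text
time_s: 43.12
eef_pos: [581.9, -233.4, 187.5]
ee_rot: [-0.004, -0.017, 1.0, 0.005]
force: [1.0, 0.1, -0.4]
grip_width: 0.654
```

Call:
{"name": "play_rows", "arguments": {"plan": [[-1,40,0,0,0,0,0.3],[-2,40,0,0,0,0,0.3],[-2,40,0,0,0,0,0.3],[-2,40,0,0,0,0,0.3],[-2,40,0,0,0,0,0.3]]}}

```text
time_s: 43.53
eef_pos: [570.9, -25.9, 189.5]
ee_rot: [-0.002, -0.013, 1.0, 0.004]
force: [1.1, -0.2, -0.1]
grip_width: 0.647
```

Call:
{"name": "play_rows", "arguments": {"plan": [[-2,35,0,0,0,0,0.3],[-2,20,0,0,0,0,0.3],[0,10,0,0,0,0,0.3]]}}

```text
time_s: 43.78
eef_pos: [564.7, 48.1, 189.6]
ee_rot: [-0.002, -0.015, 1.0, 0.005]
force: [-0.5, -0.0, -0.5]
grip_width: 0.65
```

```bash
python3 -c "
from h import *
print(turn(1.57),sense()['eef_pos'].round(1))"
```

```text
[-0.01  -0.004 -0.031] [564.7  48.1 189.6]
```

Call:
{"name": "play_rows", "arguments": {"plan": [[4,8,-10,-0.01,-0.004,-0.03,0.3],[1,2,-15,0,0,0,0.3],[0,0,-10,0,0,0,0.3],[0,0,0,0,0,0,0.3]], "grip_force": 50}}

```text
time_s: 44.12
eef_pos: [569.9, 60.4, 153.7]
ee_rot: [0.001, 0.0, 1.0, -0.0]
force: [-0.7, -0.3, -0.6]
grip_width: 0.652
```

Call:
{"name": "play_rows", "arguments": {"plan": [[0,-1,-15,0,0,0,0.3],[0,0,-15,0,0,0,0.3],[0,0,-6,0,0,0,0.3],[0,0,-2,0,0,0,0.3]]}}

```text
time_s: 44.45
eef_pos: [570.9, 56.2, 115.7]
ee_rot: [0.002, 0.002, 1.0, -0.0]
force: [0.5, 0.6, 0.1]
grip_width: 0.652
```

Call:
{"name": "play_rows", "arguments": {"plan": [[0,3,-3,0,0,0,0],[0,0,-1,0,0,0,-0.2],[0,0,-1,0,0,0,-1],[0,0,-0.5,0,0,0,-1],[0,0,-0.5,0,0,0,-1]]}}

```text
time_s: 44.87
eef_pos: [572.2, 58.6, 112.2]
ee_rot: [0.003, 0.003, 1.0, -0.0]
force: [-1.3, 0.0, 0.3]
grip_width: 0.289
```

Call:
{"name": "play_rows", "arguments": {"plan": [[0,0,-0.5,0,0,0,-1],[0,0,0,0,0,0,-1],[0,0,0,0,0,0,-1]]}}

```text
time_s: 45.12
eef_pos: [572.1, 58.6, 112.2]
ee_rot: [0.003, 0.003, 1.0, -0.0]
force: [-1.4, -0.5, -0.1]
grip_width: 0.288
```

Call:
{"name": "play_rows", "arguments": {"plan": [[0,0,15,0,0,0,-1],[0,0,25,0,0,0,-1],[0,0,25,0,0,0,-1],[-6,-20,5,0,0,0,-1],[-10,-30,0,0,0,0,-1]], "grip_force": 80}}

```text
time_s: 45.53
eef_pos: [553.8, 11.7, 180.1]
ee_rot: [-0.001, 0.0, 1.0, 0.001]
force: [1.7, -1.3, -5.3]
grip_width: 0.277
```

Call:
{"name": "play_rows", "arguments": {"plan": [[-10,-30,0,0,0,0,-1],[-10,-31,0,0,0,0,-1],[-10,-31,0,0,0,0,-1],[-10,-31,0,0,0,0,-1],[-10,-31,0,0,0,0,-1]]}}

```text
time_s: 45.95
eef_pos: [499.6, -146.6, 177.5]
ee_rot: [-0.003, -0.002, 1.0, 0.002]
force: [0.5, -0.2, -5.5]
grip_width: 0.275
```

Call:
{"name": "play_rows", "arguments": {"plan": [[-10,-31,0,0,0,0,-1],[-10,-31,0,0,0,0,-1],[-10,-31,0,0,0,0,-1],[-10,-31,0,0,0,0,-1],[-10,-31,0,0,0,0,-1]]}}

```text
time_s: 46.37
eef_pos: [444.2, -307.9, 173.9]
ee_rot: [-0.005, -0.002, 1.0, 0.004]
force: [0.4, 0.4, -4.1]
grip_width: 0.279
```

```bash
python3 -c "
from h import *
print(turn(1.57),sense()['eef_pos'].round(1),sense()['force'])"
```

```text
[-0.008 -0.011 -0.005] [ 444.2 -307.9  173.9] [ 0.44684659  0.35842095 -4.09892989]
```

Call:
{"name": "play_rows", "arguments": {"plan": [[-4,-22,-10,-0.008,-0.011,0,-1],[-4,-20,-20,0,0,0,-1],[0,-3,-20,0,0,0,-1],[0,0,-15,0,0,0,-1],[0,0,0,0,0,0,-1]]}}

```text
time_s: 46.78
eef_pos: [430.9, -361.6, 103.1]
ee_rot: [-0.001, 0.003, 1.0, 0.0]
force: [-0.7, -0.2, -4.7]
grip_width: 0.28
```

```bash
python3 -c "
from h import *
print(turn(1.57),sense()['eef_pos'].round(1),sense()['force'])"
```

```text
[-0.    -0.002  0.004] [ 430.9 -361.6  103.1] [-0.72243489 -0.19522448 -4.6644195 ]
```

Call:
{"name": "play_rows", "arguments": {"plan": [[4,8,-5,0,0,0,-1],[0,0,-5,0,0,0,-1],[0,0,0,0,0,0,-1]]}}

```text
time_s: 47.03
eef_pos: [435.2, -352.2, 92.2]
ee_rot: [-0.001, 0.003, 1.0, 0.001]
force: [-0.6, -0.0, -5.2]
grip_width: 0.282
```

Call:
{"name": "play_rows", "arguments": {"plan": [[0,0,-12,0,0,0,-1],[0,0,-12,0,0,0,-1],[0,0,-6,0,0,0,-1],[0,0,-3,0,0,0,-1]]}}

```text
time_s: 47.37
eef_pos: [437.6, -351.8, 61.8]
ee_rot: [0.001, 0.001, 1.0, -0.002]
force: [0.4, 0.8, -4.2]
grip_width: 0.276
```

Call:
{"name": "play_rows", "arguments": {"plan": [[0,0,-1.5,0,0,0,-1]]}}

```text
time_s: 47.45
eef_pos: [437.9, -351.6, 60.5]
ee_rot: [0.001, 0.001, 1.0, -0.002]
force: [0.2, 0.1, -4.4]
grip_width: 0.273
```

Call:
{"name": "play_rows", "arguments": {"plan": [[0,0,-1.5,0,0,0,-1]]}}

```text
time_s: 47.53
eef_pos: [438.2, -351.7, 59.4]
ee_rot: [0.001, 0.0, 1.0, -0.002]
force: [0.1, -0.1, -4.8]
grip_width: 0.282
```

Call:
{"name": "play_rows", "arguments": {"plan": [[-1.5,0,-3,0,0,0,-1],[0,0,-2,0,0,0,-1]]}}

```text
time_s: 47.7
eef_pos: [437.0, -352.0, 55.1]
ee_rot: [0.002, 0.0, 1.0, -0.003]
force: [-0.8, 0.0, -4.8]
grip_width: 0.278
```

Call:
{"name": "play_rows", "arguments": {"plan": [[0,0,-1.5,0,0,0,-1]]}}

```text
time_s: 47.78
eef_pos: [437.1, -352.2, 53.7]
ee_rot: [0.002, 0.0, 1.0, -0.003]
force: [0.0, -0.1, -5.3]
grip_width: 0.274
```

Call:
{"name": "play_rows", "arguments": {"plan": [[0,0,-1,0,0,0,-1]]}}

```text
time_s: 47.87
eef_pos: [437.3, -352.2, 53.2]
ee_rot: [0.002, 0.0, 1.0, -0.003]
force: [-0.3, 4.6, 6.6]
grip_width: 0.28
```

On the floor. Release and withdraw.

Call:
{"name": "play_rows", "arguments": {"plan": [[0,0,0.5,0,0,0,-0.3],[0,0,0,0,0,0,0.2],[0,0,0,0,0,0,0.4],[0,0,0,0,0,0,0.4],[0,0,10,0,0,0,0.4]]}}

```text
time_s: 48.28
eef_pos: [437.7, -353.1, 64.9]
ee_rot: [0.003, 0.0, 1.0, -0.004]
force: [-0.4, 0.3, -0.1]
grip_width: 0.698
```

Call:
{"name": "play_rows", "arguments": {"plan": [[0,0,30,0,0,0,0.4],[0,0,38,0,0,0,0.4],[0,0,38,0,0,0,0.4],[0,20,30,0,0,0,0.4],[0,38,10,0,0,0,0.4]]}}

```text
time_s: 48.7
eef_pos: [435.9, -297.1, 219.1]
ee_rot: [0.003, 0.003, 1.0, -0.004]
force: [1.3, 0.7, 0.9]
grip_width: 0.7
```

Call:
{"name": "play_rows", "arguments": {"plan": [[0,40,0,0,0,0,0.4],[0,40,0,0,0,0,0.4],[0,40,0,0,0,0,0.4],[0,40,0,0,0,0,0.4],[0,0,0,0,0,0,0.4]]}}

```text
time_s: 49.12
eef_pos: [435.2, -128.1, 228.7]
ee_rot: [0.009, 0.003, 1.0, -0.008]
force: [-0.3, -1.0, 0.1]
grip_width: 0.701
```

```bash
python3 - <<'E'
from h import *
print(sense()['eef_pos'].round(1),sense()['force'].round(1))
s=cap('scene')
hsv=cv2.cvtColor(s['img'][245:345,370:475],cv2.COLOR_BGR2HSV);w=cv2.inRange(hsv,(0,0,140),(180,90,255))
for k in cv2.findContours(w,0,2)[0]:
    if cv2.contourArea(k)>15:
        P=onz(s,k.reshape(-1,2)+[370,245],18);print(cv2.contourArea(k),P[np.argmin(P[:,0])],P[np.argmax(P[:,0])])
cv2.imwrite('pics/s12.png',cv2.resize(s['img'][130:380,170:500],(792,600),interpolation=2))
E
```

```text
[ 435.2 -128.1  228.7] [-0.3 -1.   0.1]
196.0 [ 527.98761473 -331.96441857] [ 649.13529186 -318.52161411]
83.5 [ 771.73835259 -290.8982517 ] [ 814.73850821 -333.58997575]
```

View pics/s12.png

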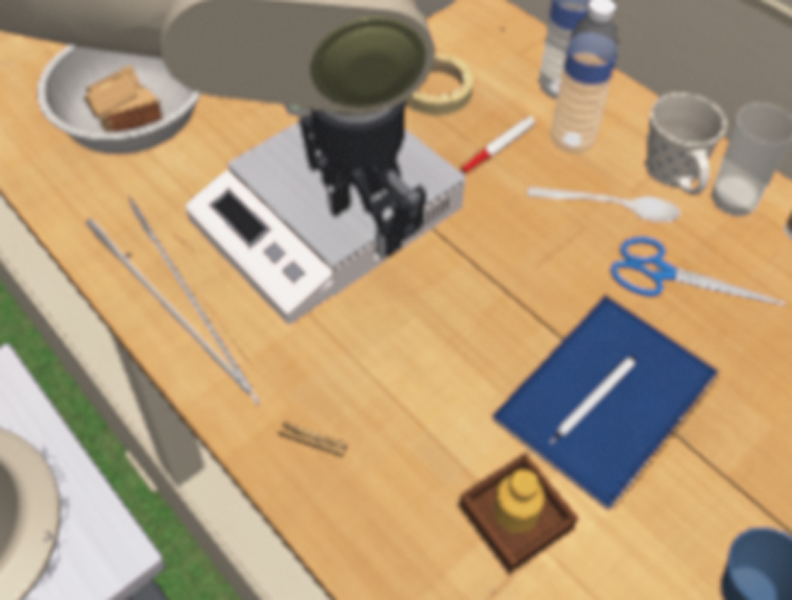

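The weight stands upright in its case at (521,500), the pen lies on the notebook around (595,395), the chunks are in the bowl, and the bystanders in view have not moved. The arm is clear, so I'll hand in.

Call:
{"name": "play_rows", "arguments": {"plan": [[0,0,0,0,0,0,0.4],[0,0,0,0,0,0,0.4]]}}

```text
time_s: 49.33
eef_pos: [435.8, -131.1, 230.2]
ee_rot: [0.01, 0.003, 1.0, -0.01]
force: [-0.1, 0.0, -0.4]
grip_width: 0.698
```

```bash
python3 -c "
from h import *
print(ctrl.finish_job(), sense()['time_s'])"
```

```text
the job is handed in; nothing more can be done
the job is handed in; nothing more can be done
```

I finished the calibration and handed the job in at about 49 s of the 210 s; the hand-in reports no verdict.

- **Wood:** all four chunks went from the pan into the scrap bowl. The top view taken after the last drop showed all four inside.
- **First press:** with the pan empty, I held the button at its stop with the pen for more than 1.2 s at about 5–6 N. The first push hit 17 N, so I backed off. The force faded over about 4.5 mm, which matches the button's spring and not the rim of the recess.
- **Second press:** the weight stood upright and released near the middle of the pan. The button was held for about 1.25 s at 5–6 N, again with spring feel on the way in.
- **End state:** the last scene picture shows the weight upright in its case, the pen flat on the notebook near where it started, and the bowl level. The arm was clear of everything.

Three checks were not complete:
- The arm hid the pen tip during the presses, so the travel comes from force and position, not from sight.
- I did not read the button's position directly after the last press. I only saw the pen pulled well clear.
- In the last picture the arm hid the green peg, and the tape roll was partly covered. The marker and the brown peg were clearly where they started.

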